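# Load the mushroom dryer, close it and set its dial

### The arm

A 7-joint arm with a two-finger parallel gripper is mounted at the origin on the work surface. World frame = base frame: x ahead of the robot, y to its left, z up, the work surface at z = 0. Lengths are in mm, angles in rad, forces in N, time in s.
With the tool pointing down it reaches from about 425 to 825 mm from the base axis. Payload 3.6 kg.
Tool frame: the origin (TCP) lies at the very end of the fingers, on their centre line; the grasp point (between the pads) lies 19 mm behind it; z points along the fingers, x is the direction in which the jaws open and shut, and the axes are right-handed (so a half turn about z gives the same grasp; the last joint's range is limited). The gripper opens to 93 mm and grips with 3 to 60 N. Pads are 15 mm wide; open, the fingers measure 128 mm over their backs; the gripper's body (75 mm by 188 mm) begins 65 mm behind the grasp point.
Start: joints at [1.23, 0.615, -0.013, 1.423, 0.008, 1.103, -0.04], TCP at [200.65, -618.224, 218.64] pointing down, gripper open.
Joint ranges: [-3.12, 3.12], [-0.3, 2.06], [-1.34, 1.32], [0.26, 2.42], [-1.36, 4.5], [0.01, 1.98], [-2.84, 2.84]. Speed limits (rad/s): [2.79, 2.79, 3.14, 3.14, 3.14, 3.14, 3.14].

### API

Orientations are given as a unit quaternion [w, x, y, z].
In Python, from plant import manip gives the robot as it stands. The module is installed in compiled form; this text tells all that it offers.
- The arm moves only by the tool send_rows, never from a script. Its argument "targets" is a list of rows, each a list of 6 numbers: the shift along the tool's x, y, z in mm, then the turn, a rotation vector about the tool's x, y, z in rad. In form: [[dx, dy, dz, ax, ay, az], ...]. A call has 1 to 5 rows; each row is the pose to reach, as a shift and turn from the pose commanded when the call began, along the tool's axes at that moment; what a row does not reach only later rows make up. A row lasts 1/12 s, in which the tool goes at most 41.7 mm and 7.16 degrees, less where a joint would pass 70% of its speed; a pose out of reach is approached as far as the arm can. A call with a gripper value outside its range is refused whole. "hand" is the opening in per cent of the stroke, from 0 (shut) to 100 (fully open), set as the call begins (left out, the last holds). The fingers move at their own pace and stop on an object; "squeeze" is the grip in N (left out, the last holds). Time passes only in rows, so rows that repeat a pose let the fingers close. It gives the time, the measured TCP pose, the force and the opening at its end, in the units of the state.
- manip.observe(): the state, without advancing time (a new reading comes with each control period).
- manip.snapshot(name): name is "side" or "top"; returns (picture, depth): 420x560x3 uint8, red, green, blue; 420x560 float32, mm along the optical axis (not along the pixel's ray), 0 where there is no reading.
- manip.camera_info(name): a dict with "camera_matrix" (3x3 intrinsics, pixels), "R" (3x3) and "t" (3): a world point X has camera coordinates R X + t. Camera axes: x right, y down, z forward; pixel columns grow to the right and rows downward; lengths in mm; the calibration is good to about 2 mm. A picture is of the moment at which its call begins. camera_info takes no time and is no camera call.
- manip.finish_job(): hands the job in, once; it reports no verdict.
Trained networks look in the newest picture that a camera, given by its name, has taken for a name from the list of things; names that differ only in an ending like _2 or _b are one class to them, and where a whole thing is asked for, a point or a joint stands for the part that bears it (a point fixed in the world has none). Each returns a list of dicts, best first, with "confidence" (0 to 1); they miss things now and then, are a little off and sometimes report something else, mostly with a low value. They report only what shows in the picture. A call takes as long as a camera call.
- manip.boxes_of(camera, thing): "extent" ([centre column, centre row, width, height] in pixels, round what is visible of it).
- manip.trace(camera, thing): "mask" (420x560 bool, what is visible of it) and "extent" ([centre column, centre row, width, height] in pixels, round what is visible of it).
The state is a dict: "time_s": time; "joints": joint angles; "joint_vel": joint speeds; "joint_efforts": joint torques, N m; "position": TCP position; "orientation": TCP orientation; "ft_force": force on the tool from outside, world axes, zero at the start; "wrist_torque": the same for the moment, N m; "grip_width": finger opening in mm.
Only numpy, scipy, OpenCV 4.12 (cv2) and the standard library are available. Lean on these libraries where they do the work, as an engineer would, in place of code of your own. Each camera call takes 0.05 s, during which the arm holds its last target. There are 200 camera calls.

### The job

Lay every good (cream) mushroom half on the green board flat in the dryer's bed, side by side, and put every spoilt dark-brown one in the red tub. Then lower the blue cover over the dryer's two pins until it lies flush on the rim all round, and after that turn the black dial, click by click, until its white pointer stands at the green mark. Leave the other things where they are.

Things in the scene. Friction and masses are not known exactly. Their poses are not given: they have to be found in the camera images.
- half_1: a good mushroom half, cream with tan cap edge, a flat keyhole-shaped slab 72 long (own x), 24 thick (own z), 35 g; may be absent (3 or 4 of the four are there). Origin at the middle of its length, width and thickness. Stem: 22 wide (own y), from x=-36 to about x=-5, with straight parallel sides, to be gripped across; cap: round, 44 across, centred at x=+14. Both broad faces are alike; lying flat the origin is 12 above its support
- half_2: a good mushroom half, cream with tan cap edge, a flat keyhole-shaped slab 72 long (own x), 24 thick (own z), 35 g; may be absent (3 or 4 of the four are there). Origin at the middle of its length, width and thickness. Stem: 22 wide (own y), from x=-36 to about x=-5, with straight parallel sides, to be gripped across; cap: round, 44 across, centred at x=+14. Both broad faces are alike; lying flat the origin is 12 above its support
- half_3: a good mushroom half, cream with tan cap edge, a flat keyhole-shaped slab 72 long (own x), 24 thick (own z), 35 g; may be absent (3 or 4 of the four are there). Origin at the middle of its length, width and thickness. Stem: 22 wide (own y), from x=-36 to about x=-5, with straight parallel sides, to be gripped across; cap: round, 44 across, centred at x=+14. Both broad faces are alike; lying flat the origin is 12 above its support
- half_4: a good mushroom half, cream with tan cap edge, a flat keyhole-shaped slab 72 long (own x), 24 thick (own z), 35 g; may be absent (3 or 4 of the four are there). Origin at the middle of its length, width and thickness. Stem: 22 wide (own y), from x=-36 to about x=-5, with straight parallel sides, to be gripped across; cap: round, 44 across, centred at x=+14. Both broad faces are alike; lying flat the origin is 12 above its support
- spoilt_1: a spoilt mushroom half: same shape, size and weight as the good ones, all dark brown; may be absent (1 or 2 of the two are there)
- spoilt_2: a spoilt mushroom half: same shape, size and weight as the good ones, all dark brown; may be absent (1 or 2 of the two are there)
- board: green plastic chopping board 300 (x) x 230 (y) x 12 high, fixed; origin under its centre. The mushroom halves start lying flat on it
- tub: red open-topped square tub, 130 x 130 outside, 50 high, walls 4, fixed; origin under its centre. The spoilt halves go in, side by side or one on another; dropping them from just above the rim is fine
- dryer: white benchtop dryer, fixed; origin on the table under the centre of its bed. Own x points away from the robot side towards the grey control panel, z up. Outside 190 (x) x 230 (y), rim 100 above the table; the panel is joined on at +x (x=94 to 188, 170 wide), its top 75 above the table
- bed (a point): centre of the dryer bed's floor, 60 above the table, axes as the dryer's. The open bed is 166 (x) x 170 (y) inside and 40 deep below the rim; four halves fit in two rows of two, lengthwise along x, at about x=+-40, y=+-42
- rim (a point): centre of the dryer's rim plane, 100 above the table, axes as the dryer's; the cover's underside rests here
- pin_left (a point): top of the dark steel locating pin on the +y rim (100 from the bed's centre): 10 diameter, tapered tip, 22 high above the rim
- pin_right (a point): top of the same kind of pin on the -y rim (100 from the bed's centre)
- cover: blue flat cover plate 186 (x) x 226 (y) x 8 thick, 250 g, origin at the centre of its underside; two 14 mm through holes at x=0, y=+-100 for the pins (either way round fits). Black bar handle on top in the middle, 60 long (own x), 18 wide (own y), its top 46 above the underside
- dial (a joint): angle of the black dial in rad, 0 to 2.62, growing clockwise from above. Six click positions at 0, 0.524, 1.047, 1.571, 2.094, 2.618 (30 degrees apart); a sprung detent (about 0.08 N m to push over) pulls it into the nearest click. It starts at the first or second click
- dial_grip (a point): on the dial's upright axis, 28 above the panel top; x axis along the grip bar towards the pointer end. The bar is 46 long (x), 12 wide (y), its top 36 above the panel; below it a round skirt of radius 27 reaches 6 above the panel
- dial_pointer (a point): point on the panel 36 from the dial's axis, straight out from the white pointer end of the bar
- mark_green: green stud, 12 across, 3 high, on the panel 36 from the dial's axis; it stands at the third, fourth, fifth or sixth click (three grey studs stand at the others) and shows the wanted setting. When the dial is right, dial_pointer lies at this stud
- jar: amber glass jar, a bystander, 60 across, 85 high
- cup: steel cup, a bystander, 70 across, 70 high
- brush: wooden brush lying on the table, a bystander, 170 long

How it is judged:
By the outcome, as a careful person would: the job done as asked, in the order asked, and still so for the second after the job is handed in, with the robot touching nothing.
Of half_1, half_2, half_3, half_4 only 3 to 4 are there at a start; the rules pass over those that are not, and their reading is None.
Of spoilt_1, spoilt_2 only 1 to 2 are there at a start; the rules pass over those that are not, and their reading is None.
At some moment in a run one of half_1, half_2, half_3, half_4, spoilt_1, spoilt_2, cover may be knocked a few centimetres aside while the robot is not near it.
Once in a run the grip may slacken for a moment while it holds something.
It also fails if it takes over 210 s, if anything falls off the work surface, if the arm or the gripper's body presses on something with over 40 N, if the wrist force passes 120 N, or if a joint passes its speed limit or range.

## Working session

There is one attempt and no reset: what is moved stays moved. The work goes in short steps, Python scripts to look and compute and a tool call to move; the robot and the scene stay as the last step left them, time stands still between calls to the robot, and variables do not carry over. Pictures are saved under pics/ and viewed, about 12 in all and at most 16, crops included, and the job is handed in when it is done.

Besides the shell and the picture viewer there is one more tool, called after "Call:" as name(argument=value, ...) on one line, values as JSON. send_rows: Moves the arm, as the interface text tells. Its arguments: {"type":"object","properties":{"targets":{"type":"array"},"hand":{"type":"number"},"squeeze":{"type":"number"}},"required":["targets"]}

```bash
mkdir -p pics
cat > h.py <<'E'
import numpy as np, cv2
from plant import manip
def look(name,fn=None):
    p,d=manip.snapshot(name)
    if fn: cv2.imwrite('pics/'+fn,p[:,:,::-1])
    return p,d
def world(cam,uv,z=None,depth=None):
    c=manip.camera_info(cam);K=np.array(c['camera_matrix']);R=np.array(c['R']);t=np.array(c['t'])
    uv=np.atleast_2d(uv).astype(float)
    r=np.c_[uv,np.ones(len(uv))]@np.linalg.inv(K).T
    if depth is not None: return (r*np.asarray(depth).reshape(-1,1)-t)@R
    C=-R.T@t; w=r@R
    return C+w*((z-C[2])/w[:,2])[:,None]
def cloud(cam,d):
    v,u=np.mgrid[0:420,0:560]
    return world(cam,np.c_[u.ravel(),v.ravel()],depth=d.ravel()).reshape(420,560,3)
def pix(cam,X):
    c=manip.camera_info(cam);K=np.array(c['camera_matrix'])
    q=(np.atleast_2d(X)@np.array(c['R']).T+np.array(c['t']))@K.T
    return q[:,:2]/q[:,2:]
E
python3 - <<'E'
from h import *
s=manip.observe();print(s)
a,_=look('top','t0.png');b,_=look('side','s0.png')
for c in('top','side'):
    i=manip.camera_info(c);print(c,i['camera_matrix'],-np.array(i['R']).T@np.array(i['t']),np.round(i['R'],2))
E
```

```text
{'time_s': 0.0, 'joints': array([ 1.23049352,  0.6158851 , -0.01261037,  1.42489923,  0.00809033,
        1.10341046, -0.04038287]), 'joint_vel': array([-0.00157584, -0.00102152, -0.00053865, -0.00339752, -0.00059599,
        0.0006585 , -0.00141647]), 'joint_efforts': array([ 3.65519224e-05, -4.58941555e+01,  2.08972804e-01, -1.65747660e+01,
       -6.10920880e-02,  2.05515884e-02,  2.52754298e-04]), 'position': array([ 200.40164641, -617.49562161,  217.5032394 ]), 'orientation': array([-7.37328362e-04,  8.08933429e-01, -5.87898868e-01, -1.04150543e-03]), 'ft_force': array([-0.76021937,  0.63916857, -1.07945891]), 'wrist_torque': array([-0.00135763,  0.01416734,  0.05822689]), 'grip_width': 92.87433091238819}
top [[430.07475688   0.         280.30245418]
 [  0.         430.07475688 212.53372561]
 [  0.           0.           1.        ]] [ 469.30297292  -37.79493453 1251.72204213] [[ 0.01 -1.   -0.03]
 [-1.   -0.01 -0.05]
 [ 0.05  0.03 -1.  ]]
side [[426.73585318   0.         278.81040811]
 [  0.         426.73585318 209.4637197 ]
 [  0.           0.           1.        ]] [ 407.16593486 1179.8493389  1067.36750338] [[-0.99 -0.11  0.  ]
 [-0.07  0.62 -0.78]
 [ 0.08 -0.78 -0.62]]
```

View pics/t0.png

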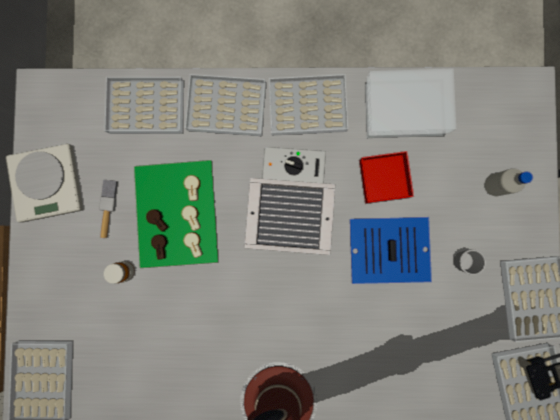

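View pics/s0.png

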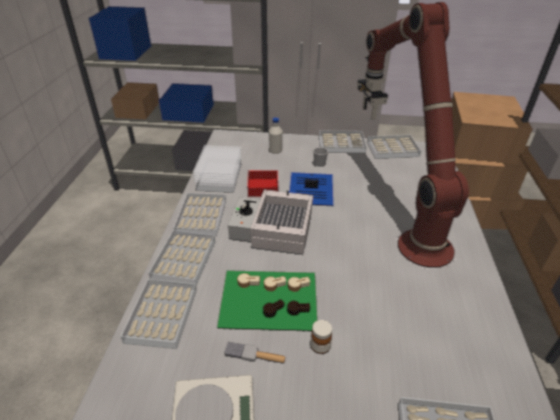

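Top view: the board is at about (176,214), with cream halves at (192,186), (190,217) and (192,243) and spoilt ones at (157,219) and (159,245). The dryer is at (290,215), the dial at (293,165), the tub at (386,177) and the cover at (390,250). Next I measure these.

```bash
cat >> h.py <<'E'
def halves(z=36.,cam='top',names=('half_1','spoilt_1')):
    out=[]
    for n in names:
        for o in manip.trace(cam,n):
            m=o['mask']; v,u=np.nonzero(m)
            if len(v)<20: continue
            X=world(cam,np.c_[u,v],z=z)[:,:2]; c=X.mean(0)
            w,V=np.linalg.eigh(np.cov((X-c).T)); a=V[:,1]
            s=(X-c)@a; b=(X-c)@V[:,0]
            # cap end is the wider one
            if np.std(b[s>0])<np.std(b[s<0]): a=-a;s=-s
            org=c+a*(s.max()+s.min())/2
            out.append((n,round(o['confidence'],2),np.round(org,1),round(float(np.degrees(np.arctan2(a[1],a[0]))),1),len(v),round(float(np.ptp(s)),1),np.round(o['extent'])))
    return out
E
python3 - <<'E'
from h import *
p,d=look('top')
for r in halves():print(*r)
P=cloud('top',d)
for n,z in(('tub',50),('cover',8),('board',12),('dryer',100),('jar',85),('cup',70),('brush',10),('dial',111),('mark_green',78),('pin_left',120),('pin_right',120)):
    for o in manip.trace('top',n)[:3]:
        m=o['mask'].astype(np.uint8)
        if m.sum()<3: continue
        v,u=np.nonzero(m); W=world('top',np.c_[u,v],z=z)[:,:2].astype(np.float32)
        print(n,round(o['confidence'],2),np.round(o['extent']),'z med',np.round(np.median(P[m>0][:,2])),'rect',np.round(cv2.minAreaRect(W),1) if 0 else [np.round(q,1) for q in cv2.minAreaRect(W)])
a=cv2.resize(p[130:265,235:345],None,fx=4.4,fy=4.4,interpolation=cv2.INTER_CUBIC)
cv2.imwrite('pics/c1.png',a[:,:,::-1])
E
```

```text
half_1 0.7 [440.9 241.5] 23.8 273 69.1 [194. 246.  20.  21.]
half_1 0.58 [603.2 248.1] 8.1 287 73.2 [193. 189.  13.  23.]
half_1 0.56 [517.8 248.1] 24.6 263 69.2 [192. 218.  18.  23.]
half_1 0.38 [570.2 -33.3] 175.9 8132 296.6 [290. 202.  97. 104.]
spoilt_1 0.86 [434.6 338.5] 12.2 318 73.1 [161. 245.  15.  25.]
spoilt_1 0.69 [510.3 347.8] 44.3 296 73.8 [158. 221.  23.  24.]
tub 0.33 [288. 201.  91. 107.] z med 73.0 rect [array([569.2, -33.4]), array([240.9, 289.1]), np.float64(86.2)]
cover 0.79 [392. 251.  83.  69.] z med 9.0 rect [array([ 430.1, -318.9]), array([191.2, 230.6]), np.float64(1.7)]
board 0.79 [178. 213.  84. 107.] z med 13.0 rect [array([530.9, 302.3]), array([303. , 234.1]), np.float64(4.5)]
dryer 0.96 [289. 201.  88. 112.] z med 73.0 rect [array([565.3, -33.2]), array([229.8, 277.1]), np.float64(86.0)]
jar 0.69 [120. 271.  33.  26.] z med 83.0 rect [array([367.3, 433.9]), array([56.9, 82.8]), np.float64(0.6)]
jar 0.52 [292. 199.  87. 110.] z med 73.0 rect [array([567.5, -33.5]), array([233. , 282.7]), np.float64(85.8)]
jar 0.45 [295. 164.  18.  24.] z med 83.0 rect [array([659.7, -40. ]), array([52.3, 51.9]), np.float64(0.3)]
cup 0.71 [471. 262.  37.  20.] z med 39.0 rect [array([ 400.7, -517.1]), array([64.6, 83.2]), np.float64(0.5)]
cup 0.63 [192. 246.  20.  21.] z med 36.0 rect [array([442.9, 237.7]), array([62.9, 45.4]), np.float64(5.8)]
brush 0.6 [109. 209.  20.  54.] z med 18.0 rect [array([545.3, 505.7]), array([ 47.4, 172.3]), np.float64(83.7)]
dial 0.55 [295. 165.  21.  22.] z med 84.0 rect [array([658.1, -38.6]), array([45.7, 48.1]), np.float64(0.2)]
pin_right 0.94 [291. 200.  81. 106.] z med 73.0 rect [array([563.7, -33.3]), array([225.9, 272.5]), np.float64(86.0)]
```

View pics/c1.png

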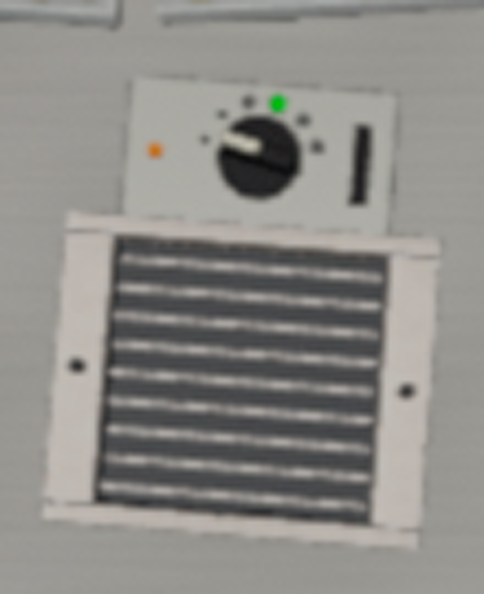

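The pins are at crop (77,365) and (407,390), and the green stud at (278,103) is the fourth of six. The pointer is at the first stud, (205,139), so the dial has to turn 90° clockwise. I'll refine the positions by colour.

```bash
cat >> h.py <<'E'
def seg(p,kind):
    h=cv2.cvtColor(p,cv2.COLOR_RGB2HSV).astype(int); H,S,V=h[...,0],h[...,1],h[...,2]
    if kind=='cream': return (H<32)&(V>120)&(S>25)
    if kind=='dark': return (V<75)&((H<25)|(H>165)|(V<40))
    if kind=='blue': return (H>100)&(H<125)&(S>130)
    if kind=='red': return ((H<8)|(H>172))&(S>160)&(V>60)
    if kind=='green': return (H>45)&(H<75)&(S>120)
def blobs(m,lo=60,hi=1e9):
    n,l,st,_=cv2.connectedComponentsWithStats(m.astype(np.uint8))
    return [l==i for i in range(1,n) if lo<=st[i,4]<hi]
def fit(m,z,cam='top'):
    v,u=np.nonzero(m); X=world(cam,np.c_[u,v],z=z)[:,:2]; c=X.mean(0)
    w,V=np.linalg.eigh(np.cov((X-c).T)); a=V[:,1]; s=(X-c)@a; b=(X-c)@V[:,0]
    if np.std(b[s>0])<np.std(b[s<0]): a=-a;s=-s
    return c-a*3.5, float(np.degrees(np.arctan2(a[1],a[0]))), np.ptp(s), c+a*(s.max()+s.min())/2, np.round([u.mean(),v.mean()],1)
def hv(p,z=30,box=(130,275,125,225)):
    r0,r1,c0,c1=box; k=np.zeros((420,560),bool);k[r0:r1,c0:c1]=1
    for kind in('cream','dark'):
        for m in blobs(seg(p,kind)&k,60,900):
            o,an,L,o2,px=fit(m,z); print(kind,px,m.sum(),np.round(o,1),'alt',np.round(o2,1),'ang',round(an,1),'L',round(L,1))
def rect(m,z,cam='top'):
    v,u=np.nonzero(m); return [np.round(q,1) for q in cv2.minAreaRect(world(cam,np.c_[u,v],z=z)[:,:2].astype(np.float32))]
E
python3 - <<'E'
from h import *
p,d=look('top'); P=cloud('top',d)
hv(p)
for k,z in(('blue',8),('red',50)):
    for m in blobs(seg(p,k),500): 
        print(k,rect(m,z),np.round(np.argwhere(m).mean(0)))
pp=np.array([[235+77/4.4,130+365/4.4],[235+407/4.4,130+390/4.4]])-.5
w=world('top',pp,z=113);print('pins',w,w.mean(0),np.degrees(np.arctan2(*(w[0]-w[1])[[1,0]]))-90)
# rim by depth
m=(P[...,2]>92)&(P[...,2]<135)&(P[...,0]>440)&(P[...,0]<700)&(P[...,1]>-180)&(P[...,1]<110)
q=P[m];print('rim z',np.median(q[:,2]))
m2=m&(P[...,0]<630); print('rim',[np.round(x,1) for x in cv2.minAreaRect(P[m2&(P[...,2]<108)][:,:2].astype(np.float32))])
st=np.array([[205,139],[222,114],[248,102],[278,103],[303,120],[317,147]])/4.4+[234.5,129.5]
w=world('top',st,z=77)[:,:2]
A=np.c_[2*w,np.ones(6)];c=np.linalg.lstsq(A,(w**2).sum(1),rcond=None)[0];r=np.sqrt(c[2]+c[0]**2+c[1]**2)
print('dial',c[:2],r,np.degrees(np.arctan2(w[:,1]-c[1],w[:,0]-c[0])))
e=world('top',np.array([[222,137],[260,149]])/4.4+[234.5,129.5],z=111)[:,:2];print('pointer bar',e,np.degrees(np.arctan2(*(e[0]-e[1])[::-1])))
E
```

```text
cream [191.6 186.1] 235 [604.8 251.6] alt [604.1 251.5] ang 8.0 L 69.0
cream [190.6 216.2] 239 [518.5 251.8] alt [518.2 251.7] ang 24.9 L 69.8
cream [192.6 243.1] 239 [441.6 244.8] alt [441.1 244.5] ang 24.1 L 69.1
dark [156.4 219. ] 234 [510.5 349.3] alt [510.  348.8] ang 44.4 L 67.9
dark [159.5 245. ] 240 [435.4 340.6] alt [434.7 340.5] ang 8.9 L 65.4
dark [128.6 267.8] 83 [376.7 429.3] alt [373.5 428.8] ang -171.8 L 39.0
blue [array([ 429.7, -317.7]), array([182.4, 222.9]), np.float64(1.8)] [250. 390.]
red [array([ 634., -298.]), array([128.1, 133.1]), np.float64(8.0)] [177. 386.]
pins [[ 529.09078369   69.5775724   113.        ]
 [ 515.21813895 -129.22092633  113.        ]] [522.15446132 -29.82167697 113.        ] -3.9917683890536892
rim z 100.72579578197443
rim [array([525.3, -30.5]), array([230.5, 183.1]), np.float64(85.9)]
dial [661.0978582  -40.03833861] 36.36701496549146 [ 70.72658751  40.5006751   11.96350288 -17.94987711 -48.18722271
 -78.74051332]
pointer bar [[668.43042931 -17.02815378]
 [661.14611865 -40.14736079]] 72.51160371582074
```

```bash
cat >> h.py <<'E'
from scipy.spatial.transform import Rotation as Ro
D0=np.array([522.2,-29.8]);DY=-4.0
def state():
    s=manip.observe(); w,x,y,z=s['orientation']; M=Ro.from_quat([x,y,z,w]).as_matrix()
    return s['position'],float(np.degrees(np.arctan2(M[1,0],M[0,0]))),s
def bed(x,y):
    a=np.radians(DY); return D0+[x*np.cos(a)-y*np.sin(a),x*np.sin(a)+y*np.cos(a)]
def stem(o,ang,back=20):
    a=np.radians(ang); return np.array(o)-back*np.array([np.cos(a),np.sin(a)])
def plan(wps,start=None):
    """wps: (x,y,z,yaw deg). Prints calls as tool-frame shift+turn."""
    if start is None:
        p,y,s=state(); print('at',np.round(p,1),'yaw',round(y,1),'F',np.round(s['ft_force'],1),'grip',round(s['grip_width'],1),'t',round(s['time_s'],1))
    else: p,y=start
    p=np.array(p,float)
    for w in wps:
        q=np.array(w[:3],float); dy=(w[3]-y+180)%360-180
        n=int(max(np.ceil(np.linalg.norm(q-p)/190),np.ceil(abs(dy)/33),1)); p0,y0=p,y
        for k in range(n):
            t=p0+(q-p0)*(k+1)/n; yt=y0+dy*(k+1)/n; a=np.radians(y); d=t-p
            print('  [%.1f,%.1f,%.1f,0,0,%.4f]  rows>=%.1f  -> %s %.0f'%(d[0]*np.cos(a)+d[1]*np.sin(a), d[0]*np.sin(a)-d[1]*np.cos(a), -d[2], -np.radians(yt-y), max(np.linalg.norm(d)/41.7,abs(yt-y)/7.16), np.round(t),yt))
            p,y=t,yt
E
python3 - <<'E'
from h import *
g=stem((604.8,251.6),8)
plan([(*g,120,-82)])
E
```

```text
at [ 200.6 -618.2  218.7] yaw -72.0 F [-0.5  0.  -0.3] grip 93.0 t 0.8
  [-117.7,-105.5,16.4,0,0,0.0290]  rows>=3.8  -> [ 265. -474.  202.] -74
  [-120.7,-102.1,16.4,0,0,0.0290]  rows>=3.8  -> [ 329. -329.  186.] -75
  [-123.6,-98.5,16.4,0,0,0.0290]  rows>=3.8  -> [ 393. -185.  169.] -77
  [-126.4,-94.9,16.4,0,0,0.0290]  rows>=3.8  -> [457. -40. 153.] -79
  [-129.1,-91.2,16.4,0,0,0.0290]  rows>=3.8  -> [521. 104. 136.] -80
  [-131.7,-87.4,16.4,0,0,0.0290]  rows>=3.8  -> [585. 249. 120.] -82
```

Call:
send_rows(targets=[[-117.7, -105.5, 0, 0, 0, 0.029], [-117.7, -105.5, 0, 0, 0, 0.029], [-117.7, -105.5, 0, 0, 0, 0.029], [-117.7, -105.5, 0, 0, 0, 0.029], [-117.7, -105.5, 0, 0, 0, 0.029]], hand=50, squeeze=15)

```text
time_s: 1.27
position: [269.7, -466.1, 219.0]
orientation: [-0.003, 0.804, -0.595, -0.001]
ft_force: [-0.5, 1.0, -0.2]
grip_width: 64.4
```

Call:
send_rows(targets=[[-120.7, -102.1, 0, 0, 0, 0.029], [-120.7, -102.1, 0, 0, 0, 0.029], [-120.7, -102.1, 0, 0, 0, 0.029], [-120.7, -102.1, 0, 0, 0, 0.029], [-120.7, -102.1, 0, 0, 0, 0.029]])

```text
time_s: 1.68
position: [332.4, -322.3, 219.0]
orientation: [-0.002, 0.795, -0.606, -0.0]
ft_force: [-0.2, -0.0, 0.1]
grip_width: 46.3
```

Call:
send_rows(targets=[[-123.6, -98.5, 0, 0, 0, 0.029], [-123.6, -98.5, 0, 0, 0, 0.029], [-123.6, -98.5, 0, 0, 0, 0.029], [-123.6, -98.5, 0, 0, 0, 0.029], [-123.6, -98.5, 0, 0, 0, 0.029]])

```text
time_s: 2.1
position: [396.1, -178.3, 219.1]
orientation: [-0.002, 0.786, -0.618, 0.0]
ft_force: [0.1, -0.4, -0.1]
grip_width: 46.5
```

Call:
send_rows(targets=[[-126.4, -94.9, 0, 0, 0, 0.029], [-126.4, -94.9, 0, 0, 0, 0.029], [-126.4, -94.9, 0, 0, 0, 0.029], [-126.4, -94.9, 0, 0, 0, 0.029], [-126.4, -94.9, 0, 0, 0, 0.029]])

```text
time_s: 2.52
position: [460.2, -33.5, 219.2]
orientation: [-0.003, 0.777, -0.629, 0.0]
ft_force: [0.6, -0.3, 0.0]
grip_width: 46.5
```

Call:
send_rows(targets=[[-129.1, -91.2, 0, 0, 0, 0.029], [-129.1, -91.2, 0, 0, 0, 0.029], [-129.1, -91.2, 0, 0, 0, 0.029], [-129.1, -91.2, 0, 0, 0, 0.029], [-129.1, -91.2, 0, 0, 0, 0.029]])

```text
time_s: 2.93
position: [523.4, 111.6, 218.8]
orientation: [-0.003, 0.767, -0.641, -0.001]
ft_force: [-0.3, 0.3, 0.5]
grip_width: 46.2
```

Run:
```python
from h import *
p,d=look('top'); hv(p)
g=stem((604.8,251.6),8)
plan([(*g,90,-82),(*g,15.5,-82),(*g,150,-82),(*bed(20,42),150,-94),(*bed(20,42),64.5,-94)])
```

```text
cream [190.6 180.6] 116 [625.1 251.8] alt [624.1 254.9] ang 107.9 L 41.1
dark [156.3 219. ] 230 [510.5 349.6] alt [510. 349.] ang 44.7 L 67.7
dark [159.5 245.1] 239 [435.1 340.7] alt [434.7 340.6] ang 9.3 L 65.3
at [522.2 107.1 218.5] yaw -80.0 F [-0.5 -1.4 -0.7] grip 46.2 t 3.0
  [-64.3,-43.2,64.2,0,0,0.0174]  rows>=2.4  -> [554. 178. 154.] -81
  [-65.1,-42.1,64.2,0,0,0.0174]  rows>=2.4  -> [585. 249.  90.] -82
  [0.0,-0.0,74.5,0,0,-0.0000]  rows>=1.8  -> [585. 249.  16.] -82
  [0.0,-0.0,-134.5,0,0,-0.0000]  rows>=3.2  -> [585. 249. 150.] -82
  [115.1,36.3,-0.0,0,0,0.1047]  rows>=2.9  -> [565. 130. 150.] -88
  [118.3,24.1,-0.0,0,0,0.1047]  rows>=2.9  -> [545.  11. 150.] -94
  [0.0,-0.0,85.5,0,0,-0.0000]  rows>=2.1  -> [545.  11.  64.] -94
```

Call:
send_rows(targets=[[-64.3, -43.2, 64, 0, 0, 0.017], [-64.3, -43.2, 64, 0, 0, 0.017], [-64.3, -43.2, 64, 0, 0, 0.017], [-64.3, -43.2, 64, 0, 0, 0.017]])

```text
time_s: 3.32
position: [551.7, 175.4, 151.5]
orientation: [0.002, 0.759, -0.651, -0.002]
ft_force: [-0.5, 0.3, 1.1]
grip_width: 46.5
```

Call:
send_rows(targets=[[-65.1, -42.1, 64, 0, 0, 0.017], [-65.1, -42.1, 64, 0, 0, 0.017], [-65.1, -42.1, 64, 0, 0, 0.017], [-65.1, -42.1, 64, 0, 0, 0.017], [-65.1, -42.1, 64, 0, 0, 0.017]])

```text
time_s: 3.73
position: [584.9, 242.5, 90.8]
orientation: [0.001, 0.752, -0.659, 0.001]
ft_force: [0.3, -0.9, -0.8]
grip_width: 46.4
```

Run:
```python
from h import *
p,d=look('top','t2.png'); 
a=cv2.resize(p[140:280,120:260],None,fx=4,fy=4);cv2.imwrite('pics/c2.png',a[:,:,::-1])
g=stem((604.8,251.6),8)
plan([(*g,15.5,-82)])
```

```text
at [585.5 242.   91.7] yaw -82.5 F [0.2 0.2 0. ] grip 46.4 t 3.8
  [-6.9,-0.4,76.2,0,0,-0.0082]  rows>=1.8  -> [585. 249.  16.] -82
```

View pics/c2.png

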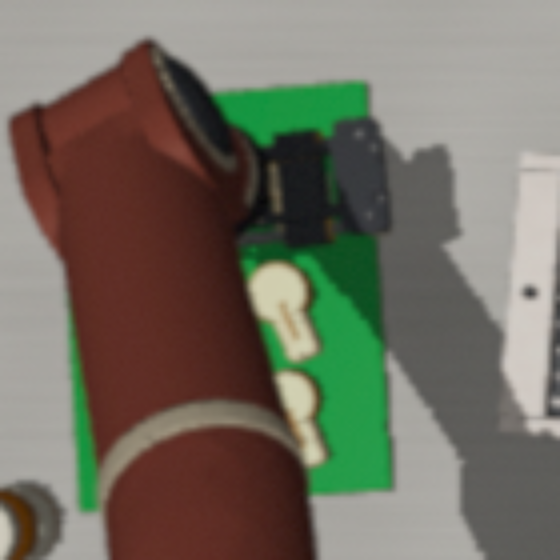

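The crop shows the gripper over half A. Halves 2 and 3 are undisturbed, with stems pointing down and to the right. I'll correct by 7 mm, then descend and grip.

Call:
send_rows(targets=[[-6.9, -0.4, 30, 0, 0, -0.008], [-6.9, -0.4, 76, 0, 0, -0.008], [-6.9, -0.4, 76, 0, 0, -0.008], [-6.9, -0.4, 76, 0, 0, -0.008], [-6.9, -0.4, 76, 0, 0, -0.008]])

```text
time_s: 4.2
position: [585.0, 250.7, 16.7]
orientation: [-0.0, 0.755, -0.656, 0.001]
ft_force: [0.2, -0.1, 0.5]
grip_width: 46.8
```

Call:
send_rows(targets=[[0, 0, 0, 0, 0, 0], [0, 0, 0, 0, 0, 0], [0, 0, 0, 0, 0, 0], [0, 0, 0, 0, 0, 0], [0, 0, 0, 0, 0, 0]], hand=10)

```text
time_s: 4.62
position: [584.2, 252.4, 15.6]
orientation: [-0.0, 0.756, -0.655, 0.0]
ft_force: [-1.2, -1.0, 3.9]
grip_width: 22.6
```

Call:
send_rows(targets=[[0, 0, -135, 0, 0, 0], [0, 0, -135, 0, 0, 0], [0, 0, -135, 0, 0, 0], [0, 0, -135, 0, 0, 0], [0, 0, -135, 0, 0, 0]])

```text
time_s: 5.03
position: [586.3, 254.1, 154.3]
orientation: [-0.004, 0.756, -0.655, 0.002]
ft_force: [0.9, -0.0, 0.0]
grip_width: 22.8
```

Run:
```python
from h import *
plan([(*bed(20,42),150,-94),(*bed(20,42),64.5,-94)])
```

```text
at [586.3 254.1 154.3] yaw -81.8 F [ 0.9 -0.   0. ] grip 22.8 t 5.0
  [117.5,37.7,2.1,0,0,0.1064]  rows>=3.0  -> [566. 132. 152.] -88
  [120.9,25.0,2.1,0,0,0.1064]  rows>=3.0  -> [545.  11. 150.] -94
  [0.0,-0.0,85.5,0,0,-0.0000]  rows>=2.1  -> [545.  11.  64.] -94
```

Call:
send_rows(targets=[[117.5, 37.7, 2, 0, 0, 0.106], [117.5, 37.7, 2, 0, 0, 0.106], [117.5, 37.7, 2, 0, 0, 0.106], [117.5, 37.7, 2, 0, 0, 0.106], [117.5, 37.7, 2, 0, 0, 0.106]])

```text
time_s: 5.45
position: [561.8, 126.6, 145.6]
orientation: [0.003, 0.718, -0.696, -0.001]
ft_force: [0.6, 1.4, -0.9]
grip_width: 22.5
```

Call:
send_rows(targets=[[120.9, 25, 2, 0, 0, 0.106], [120.9, 25, 2, 0, 0, 0.106], [120.9, 25, 2, 0, 0, 0.106], [120.9, 25, 2, 0, 0, 0.106], [120.9, 25, 2, 0, 0, 0.106]])

```text
time_s: 5.87
position: [541.9, 7.5, 144.4]
orientation: [-0.001, -0.681, 0.732, 0.001]
ft_force: [-0.2, 1.3, -0.5]
grip_width: 22.8
```

Call:
send_rows(targets=[[0, 0, 0, 0, 0, 0], [0, 0, 0, 0, 0, 0], [0, 0, 0, 0, 0, 0], [0, 0, 0, 0, 0, 0]])

```text
time_s: 6.2
position: [542.9, 11.3, 145.5]
orientation: [0.0, -0.684, 0.73, 0.0]
ft_force: [0.2, -0.8, 0.3]
grip_width: 22.7
```

Run:
```python
from h import *
plan([(*bed(20,42),64.5,-94)])
```

```text
at [542.9  11.3 145.5] yaw -93.8 F [ 0.2 -0.8  0.3] grip 22.7 t 6.2
  [0.5,-2.3,81.0,0,0,0.0041]  rows>=1.9  -> [545.  11.  64.] -94
```

Call:
send_rows(targets=[[0.5, -2.3, 40, 0, 0, 0], [0.5, -2.3, 70, 0, 0, 0], [0.5, -2.3, 81, 0, 0, 0], [0.5, -2.3, 81, 0, 0, 0], [0.5, -2.3, 81, 0, 0, 0]])

```text
time_s: 6.62
position: [545.2, 9.2, 64.7]
orientation: [0.0, -0.683, 0.731, 0.0]
ft_force: [-0.2, 0.0, 0.6]
grip_width: 22.3
```

Call:
send_rows(targets=[[0, 0, 0, 0, 0, 0], [0, 0, 0, 0, 0, 0], [0, 0, 0, 0, 0, 0], [0, 0, 0, 0, 0, 0]], hand=42)

```text
time_s: 6.95
position: [545.5, 8.6, 65.5]
orientation: [0.001, -0.682, 0.731, -0.0]
ft_force: [-0.3, -0.4, -1.1]
grip_width: 38.5
```

Call:
send_rows(targets=[[0, 0, -90, 0, 0, 0], [0, 0, -90, 0, 0, 0], [0, 0, -90, 0, 0, 0], [0, 0, -90, 0, 0, 0], [0, 0, -90, 0, 0, 0]])

```text
time_s: 7.37
position: [544.8, 8.5, 154.9]
orientation: [0.0, -0.682, 0.731, -0.0]
ft_force: [-0.9, 0.9, 0.0]
grip_width: 38.9
```

Run:
```python
from h import *
p,d=look('top');hv(p)
g=stem((518.5,251.8),25)
plan([(*g,100,-65),(*g,15.5,-65)])
```

```text
cream [190.7 216.2] 246 [518.6 251.5] alt [518.4 251.4] ang 25.4 L 69.7
cream [192.7 243.1] 246 [441.8 244.4] alt [441.4 244.3] ang 24.2 L 69.4
dark [156.4 219. ] 232 [510.5 349.4] alt [510.  348.9] ang 44.6 L 67.7
dark [159.5 245. ] 239 [435.4 340.6] alt [434.7 340.5] ang 9.2 L 65.3
at [543.9   8.4 153.8] yaw -94.0 F [-0.1  0.4  0.1] grip 39.0 t 7.4
  [-115.7,29.8,26.9,0,0,-0.2528]  rows>=2.9  -> [522. 126. 127.] -79
  [-119.5,-0.0,26.9,0,0,-0.2528]  rows>=2.9  -> [500. 243. 100.] -65
  [0.0,-0.0,84.5,0,0,-0.0000]  rows>=2.0  -> [500. 243.  16.] -65
```

Call:
send_rows(targets=[[-115.7, 29.8, 0, 0, 0, -0.253], [-115.7, 29.8, 0, 0, 0, -0.253], [-115.7, 29.8, 0, 0, 0, -0.253], [-115.7, 29.8, 0, 0, 0, -0.253]], hand=46)

```text
time_s: 7.75
position: [519.5, 136.4, 153.0]
orientation: [-0.001, 0.774, -0.634, -0.004]
ft_force: [-0.4, 1.6, 0.0]
grip_width: 42.9
```

Call:
send_rows(targets=[[-119.5, 0, 54, 0, 0, -0.253], [-119.5, 0, 54, 0, 0, -0.253], [-119.5, 0, 54, 0, 0, -0.253], [-119.5, 0, 54, 0, 0, -0.253], [-119.5, 0, 54, 0, 0, -0.253]])

```text
time_s: 8.17
position: [497.8, 246.6, 97.6]
orientation: [0.002, 0.845, -0.534, -0.003]
ft_force: [-0.6, 0.7, -0.5]
grip_width: 42.7
```

Call:
send_rows(targets=[[0, 0, 0, 0, 0, 0], [0, 0, 0, 0, 0, 0], [0, 0, 0, 0, 0, 0], [0, 0, 0, 0, 0, 0]])

```text
time_s: 8.5
position: [502.3, 241.6, 101.1]
orientation: [0.0, 0.843, -0.538, 0.001]
ft_force: [-0.3, -0.4, 0.3]
grip_width: 42.7
```

Run:
```python
from h import *
g=stem((518.6,251.5),25)
plan([(*g,15.5,-65)])
```

```text
at [502.3 241.6 101.1] yaw -65.2 F [-0.3 -0.4  0.3] grip 42.7 t 8.5
  [-2.1,1.1,85.6,0,0,-0.0027]  rows>=2.1  -> [500. 243.  16.] -65
```

Call:
send_rows(targets=[[-2.1, 1.1, 40, 0, 0, 0], [-2.1, 1.1, 75, 0, 0, 0], [-2.1, 1.1, 85.5, 0, 0, 0], [-2.1, 1.1, 85.5, 0, 0, 0], [-2.1, 1.1, 85.5, 0, 0, 0]])

```text
time_s: 8.92
position: [500.0, 244.3, 15.5]
orientation: [0.0, 0.843, -0.538, 0.0]
ft_force: [0.2, -0.1, -0.3]
grip_width: 42.8
```

Call:
send_rows(targets=[[0, 0, 0, 0, 0, 0], [0, 0, 0, 0, 0, 0], [0, 0, 0, 0, 0, 0], [0, 0, 0, 0, 0, 0], [0, 0, 0, 0, 0, 0]], hand=10)

```text
time_s: 9.33
position: [500.0, 244.8, 15.8]
orientation: [-0.0, 0.843, -0.537, 0.0]
ft_force: [-0.9, -0.2, 2.9]
grip_width: 22.0
```

Call:
send_rows(targets=[[0, 0, -135, 0, 0, 0], [0, 0, -135, 0, 0, 0], [0, 0, -135, 0, 0, 0], [0, 0, -135, 0, 0, 0], [0, 0, -135, 0, 0, 0]])

```text
time_s: 9.75
position: [501.7, 246.4, 154.1]
orientation: [-0.004, 0.843, -0.537, 0.002]
ft_force: [0.4, -0.0, -0.9]
grip_width: 22.1
```

Run:
```python
from h import *
plan([(*bed(20,-42),150,-94),(*bed(20,-42),64.5,-94)])
```

```text
at [501.7 246.4 154.1] yaw -65.0 F [ 0.4 -0.  -0.9] grip 22.1 t 9.8
  [152.7,50.6,2.0,0,0,0.2532]  rows>=3.9  -> [520.  87. 152.] -79
  [160.5,10.7,2.0,0,0,0.2532]  rows>=3.9  -> [539. -73. 150.] -94
  [-0.0,0.0,85.5,0,0,-0.0000]  rows>=2.1  -> [539. -73.  64.] -94
```

Call:
send_rows(targets=[[152.7, 50.6, -2, 0, 0, 0.253], [152.7, 50.6, -2, 0, 0, 0.253], [152.7, 50.6, -2, 0, 0, 0.253], [152.7, 50.6, -2, 0, 0, 0.253], [152.7, 50.6, -2, 0, 0, 0.253]])

```text
time_s: 10.17
position: [517.7, 73.7, 149.9]
orientation: [0.005, 0.764, -0.645, 0.001]
ft_force: [0.5, -1.5, 0.3]
grip_width: 22.0
```

Call:
send_rows(targets=[[160.5, 10.7, 0, 0, 0, 0.253], [160.5, 10.7, 0, 0, 0, 0.253], [160.5, 10.7, 0, 0, 0, 0.253], [160.5, 10.7, 0, 0, 0, 0.253], [160.5, 10.7, 0, 0, 0, 0.253]])

```text
time_s: 10.58
position: [535.7, -85.6, 150.0]
orientation: [-0.004, -0.677, 0.736, -0.001]
ft_force: [-0.0, -0.6, -0.3]
grip_width: 21.7
```

Call:
send_rows(targets=[[0, 0, 0, 0, 0, 0], [0, 0, 0, 0, 0, 0], [0, 0, 0, 0, 0, 0], [0, 0, 0, 0, 0, 0], [0, 0, 0, 0, 0, 0]])

```text
time_s: 11.0
position: [537.0, -72.8, 151.9]
orientation: [0.0, -0.683, 0.73, 0.0]
ft_force: [0.5, -1.0, 0.8]
grip_width: 22.0
```

Run:
```python
from h import *
plan([(*bed(20,-42),64.5,-94)])
```

```text
at [537.  -72.8 151.9] yaw -93.8 F [ 0.5 -1.   0.8] grip 22.0 t 11.0
  [0.1,-2.3,87.4,0,0,0.0036]  rows>=2.1  -> [539. -73.  64.] -94
```

Call:
send_rows(targets=[[0, -2.3, 40, 0, 0, 0], [0, -2.3, 75, 0, 0, 0], [0, -2.3, 87, 0, 0, 0], [0, -2.3, 87, 0, 0, 0], [0, -2.3, 87, 0, 0, 0]])

```text
time_s: 11.42
position: [539.2, -73.8, 64.7]
orientation: [-0.0, -0.683, 0.731, 0.001]
ft_force: [0.3, 0.1, -0.2]
grip_width: 22.5
```

Call:
send_rows(targets=[[0, 0, 0, 0, 0, 0], [0, 0, 0, 0, 0, 0], [0, 0, 0, 0, 0, 0], [0, 0, 0, 0, 0, 0]], hand=42)

```text
time_s: 11.75
position: [539.9, -74.7, 65.9]
orientation: [0.001, -0.682, 0.731, -0.001]
ft_force: [-0.4, -0.1, 0.0]
grip_width: 38.4
```

Call:
send_rows(targets=[[0, 0, -90, 0, 0, 0], [0, 0, -90, 0, 0, 0], [0, 0, -90, 0, 0, 0], [0, 0, -90, 0, 0, 0], [0, 0, -90, 0, 0, 0]])

```text
time_s: 12.17
position: [539.1, -74.8, 155.4]
orientation: [0.0, -0.682, 0.731, -0.0]
ft_force: [1.0, 0.5, -0.2]
grip_width: 38.8
```

Run:
```python
from h import *
p,d=look('top');hv(p)
g=stem((441.8,244.4),24)
plan([(*g,100,-66),(*g,15.5,-66)])
```

```text
cream [192.6 243.8] 248 [439.9 244.7] alt [439.6 244.5] ang 23.5 L 69.4
dark [156.4 219. ] 233 [510.6 349.4] alt [510.1 348.8] ang 44.6 L 67.7
dark [159.5 245. ] 241 [435.3 340.6] alt [434.7 340.5] ang 8.6 L 65.4
at [538.3 -74.7 154.3] yaw -94.0 F [ 1.   0.3 -1.2] grip 39.1 t 12.2
  [-151.1,68.0,27.2,0,0,-0.2440]  rows>=4.0  -> [481.  81. 127.] -80
  [-163.1,29.5,27.2,0,0,-0.2440]  rows>=4.0  -> [424. 236. 100.] -66
  [0.0,-0.0,84.5,0,0,-0.0000]  rows>=2.0  -> [424. 236.  16.] -66
```

Call:
send_rows(targets=[[-151, 68, 0, 0, 0, -0.244], [-151, 68, 0, 0, 0, -0.244], [-151, 68, 0, 0, 0, -0.244], [-151, 68, 0, 0, 0, -0.244], [-151, 68, 0, 0, 0, -0.244]], hand=46)

```text
time_s: 12.63
position: [477.0, 90.4, 153.7]
orientation: [-0.0, 0.771, -0.637, -0.004]
ft_force: [-0.6, 1.0, -0.1]
grip_width: 42.7
```

Call:
send_rows(targets=[[-163, 31, 54, 0, 0, -0.244], [-163, 31, 54, 0, 0, -0.244], [-163, 31, 54, 0, 0, -0.244], [-163, 31, 54, 0, 0, -0.244], [-163, 31, 54, 0, 0, -0.244]])

```text
time_s: 13.05
position: [417.5, 242.4, 98.3]
orientation: [0.001, 0.842, -0.54, -0.004]
ft_force: [0.6, 0.3, -0.3]
grip_width: 42.9
```

Call:
send_rows(targets=[[0, 0, 0, 0, 0, 0], [0, 0, 0, 0, 0, 0], [0, 0, 0, 0, 0, 0], [0, 0, 0, 0, 0, 0], [0, 0, 0, 0, 0, 0]])

```text
time_s: 13.47
position: [424.1, 233.9, 101.4]
orientation: [0.0, 0.838, -0.546, 0.0]
ft_force: [0.1, -0.3, 0.3]
grip_width: 42.6
```

Run:
```python
from h import *
g=stem((440.2,244.6),23.8)
plan([(*g,15.5,-66)])
```

```text
at [424.1 233.9 101.4] yaw -66.2 F [ 0.1 -0.3  0.3] grip 42.6 t 13.5
  [-3.3,0.9,85.9,0,0,-0.0036]  rows>=2.1  -> [422. 237.  16.] -66
```

Call:
send_rows(targets=[[-3.3, 0.9, 40, 0, 0, 0], [-3.3, 0.9, 75, 0, 0, 0], [-3.3, 0.9, 86, 0, 0, 0], [-3.3, 0.9, 86, 0, 0, 0], [-3.3, 0.9, 86, 0, 0, 0]])

```text
time_s: 13.88
position: [421.4, 237.4, 14.9]
orientation: [0.0, 0.838, -0.545, 0.0]
ft_force: [-0.4, 0.4, 0.3]
grip_width: 42.5
```

Call:
send_rows(targets=[[0, 0, 0, 0, 0, 0], [0, 0, 0, 0, 0, 0], [0, 0, 0, 0, 0, 0], [0, 0, 0, 0, 0, 0], [0, 0, 0, 0, 0, 0]], hand=10)

```text
time_s: 14.3
position: [421.4, 238.3, 15.7]
orientation: [-0.0, 0.839, -0.545, 0.0]
ft_force: [0.9, 0.5, 3.1]
grip_width: 22.8
```

Call:
send_rows(targets=[[0, 0, -135, 0, 0, 0], [0, 0, -135, 0, 0, 0], [0, 0, -135, 0, 0, 0], [0, 0, -135, 0, 0, 0], [0, 0, -135, 0, 0, 0]])

```text
time_s: 14.72
position: [423.0, 239.7, 153.7]
orientation: [-0.004, 0.839, -0.545, 0.002]
ft_force: [0.8, 0.1, -1.0]
grip_width: 22.0
```

Run:
```python
from h import *
plan([(*bed(-60,42),150,-94),(*bed(-60,42),64.5,-94)])
```

```text
at [423.  239.7 153.7] yaw -66.0 F [ 0.8  0.1 -1. ] grip 22.0 t 14.7
  [110.7,26.1,1.8,0,0,0.2442]  rows>=2.7  -> [444. 128. 152.] -80
  [113.7,-1.4,1.8,0,0,0.2442]  rows>=2.7  -> [465.  16. 150.] -94
  [-0.0,0.0,85.5,0,0,-0.0000]  rows>=2.1  -> [465.  16.  64.] -94
```

Call:
send_rows(targets=[[110.7, 26.1, -2, 0, 0, 0.244], [110.7, 26.1, -2, 0, 0, 0.244], [110.7, 26.1, -2, 0, 0, 0.244], [110.7, 26.1, -2, 0, 0, 0.244], [110.7, 26.1, -2, 0, 0, 0.244]])

```text
time_s: 15.13
position: [441.4, 124.2, 150.8]
orientation: [0.002, 0.765, -0.644, -0.001]
ft_force: [-0.1, 0.0, -0.2]
grip_width: 21.7
```

Call:
send_rows(targets=[[113.7, -1.4, 0, 0, 0, 0.244], [113.7, -1.4, 0, 0, 0, 0.244], [113.7, -1.4, 0, 0, 0, 0.244], [113.7, -1.4, 0, 0, 0, 0.244], [113.7, -1.4, 0, 0, 0, 0.244]])

```text
time_s: 15.55
position: [462.9, 14.8, 151.2]
orientation: [-0.001, -0.682, 0.732, 0.001]
ft_force: [0.0, 0.7, -1.2]
grip_width: 21.9
```

Call:
send_rows(targets=[[0, 0, 0, 0, 0, 0], [0, 0, 0, 0, 0, 0], [0, 0, 0, 0, 0, 0], [0, 0, 0, 0, 0, 0], [0, 0, 0, 0, 0, 0]])

```text
time_s: 15.97
position: [463.2, 15.9, 152.2]
orientation: [0.0, -0.683, 0.73, 0.0]
ft_force: [-0.1, -0.7, -0.4]
grip_width: 21.8
```

Run:
```python
from h import *
plan([(*bed(-60,42),64.5,-94)])
```

```text
at [463.2  15.9 152.2] yaw -93.8 F [-0.1 -0.7 -0.4] grip 21.8 t 16.0
  [-0.5,-2.1,87.7,0,0,0.0027]  rows>=2.1  -> [465.  16.  64.] -94
```

Next I release this one and go on to the spoilt half at (435,340.6), angle 9°.

Call:
send_rows(targets=[[-0.5, -2, 40, 0, 0, 0], [-0.5, -2, 75, 0, 0, 0], [-0.5, -2, 87, 0, 0, 0], [-0.5, -2, 87, 0, 0, 0], [-0.5, -2, 87, 0, 0, 0]])

```text
time_s: 16.38
position: [465.1, 15.6, 64.7]
orientation: [-0.0, -0.682, 0.731, 0.0]
ft_force: [0.3, -0.5, 0.9]
grip_width: 21.8
```

Call:
send_rows(targets=[[0, 0, 0, 0, 0, 0], [0, 0, 0, 0, 0, 0], [0, 0, 0, 0, 0, 0], [0, 0, 0, 0, 0, 0]], hand=42)

```text
time_s: 16.72
position: [465.8, 15.3, 65.9]
orientation: [0.001, -0.682, 0.731, -0.0]
ft_force: [-0.4, 0.3, -0.2]
grip_width: 38.7
```

Call:
send_rows(targets=[[0, 0, -90, 0, 0, 0], [0, 0, -90, 0, 0, 0], [0, 0, -90, 0, 0, 0], [0, 0, -90, 0, 0, 0], [0, 0, -90, 0, 0, 0]])

```text
time_s: 17.13
position: [465.1, 15.1, 155.4]
orientation: [0.0, -0.682, 0.731, -0.0]
ft_force: [-0.4, -0.9, -1.1]
grip_width: 39.0
```

Run:
```python
from h import *
p,d=look('top');hv(p)
g=stem((435.1,340.6),9)
plan([(*g,100,-81)])
```

```text
dark [156.4 218.9] 233 [510.8 349.4] alt [510.1 348.8] ang 44.5 L 67.7
dark [159.5 245. ] 241 [435.3 340.6] alt [434.7 340.5] ang 8.6 L 65.4
at [464.4  15.1 154.5] yaw -94.0 F [ 0.2  0.6 -1.2] grip 38.7 t 17.2
  [-159.1,35.6,27.3,0,0,-0.1132]  rows>=4.0  -> [440. 176. 127.] -87
  [-162.1,17.4,27.3,0,0,-0.1132]  rows>=4.0  -> [415. 337. 100.] -81
```

Call:
send_rows(targets=[[-159, 35.6, 0, 0, 0, -0.113], [-159, 35.6, 0, 0, 0, -0.113], [-159, 35.6, 0, 0, 0, -0.113], [-159, 35.6, 0, 0, 0, -0.113], [-159, 35.6, 0, 0, 0, -0.113]], hand=46)

```text
time_s: 17.6
position: [437.5, 185.9, 153.8]
orientation: [-0.001, 0.728, -0.686, -0.003]
ft_force: [0.2, -0.3, 0.8]
grip_width: 43.1
```

Call:
send_rows(targets=[[-162, 17.4, 54, 0, 0, -0.113], [-162, 17.4, 54, 0, 0, -0.113], [-162, 17.4, 54, 0, 0, -0.113], [-162, 17.4, 54, 0, 0, -0.113], [-162, 17.4, 54, 0, 0, -0.113]])

```text
time_s: 18.02
position: [411.1, 345.2, 97.6]
orientation: [0.001, 0.764, -0.645, -0.003]
ft_force: [-0.3, 0.9, 0.2]
grip_width: 42.8
```

Call:
send_rows(targets=[[0, 0, 0, 0, 0, 0], [0, 0, 0, 0, 0, 0], [0, 0, 0, 0, 0, 0], [0, 0, 0, 0, 0, 0], [0, 0, 0, 0, 0, 0]])

```text
time_s: 18.43
position: [417.2, 335.6, 101.5]
orientation: [0.0, 0.759, -0.651, 0.0]
ft_force: [0.5, -0.4, 0.3]
grip_width: 42.9
```

Run:
```python
from h import *
g=stem((435.1,340.6),8.7)
plan([(*g,15.5,-81.3)])
```

```text
at [417.2 335.6 101.5] yaw -81.2 F [ 0.5 -0.4  0.3] grip 42.9 t 18.4
  [-2.3,1.6,86.0,0,0,0.0019]  rows>=2.1  -> [415. 338.  16.] -81
```

Call:
send_rows(targets=[[-2.3, 1.6, 40, 0, 0, 0], [-2.3, 1.6, 75, 0, 0, 0], [-2.3, 1.6, 86, 0, 0, 0], [-2.3, 1.6, 86, 0, 0, 0], [-2.3, 1.6, 86, 0, 0, 0]])

```text
time_s: 18.85
position: [414.8, 338.8, 15.4]
orientation: [0.0, 0.76, -0.65, 0.0]
ft_force: [0.4, -0.7, 0.3]
grip_width: 42.7
```

Call:
send_rows(targets=[[0, 0, 0, 0, 0, 0], [0, 0, 0, 0, 0, 0], [0, 0, 0, 0, 0, 0], [0, 0, 0, 0, 0, 0], [0, 0, 0, 0, 0, 0]], hand=10)

```text
time_s: 19.27
position: [414.8, 339.6, 15.8]
orientation: [-0.001, 0.76, -0.65, 0.0]
ft_force: [-0.2, 0.2, 3.9]
grip_width: 21.8
```

Call:
send_rows(targets=[[0, 0, -150, 0, 0, 0], [0, 0, -150, 0, 0, 0], [0, 0, -150, 0, 0, 0], [0, 0, -150, 0, 0, 0], [0, 0, -150, 0, 0, 0]])

```text
time_s: 19.68
position: [417.2, 342.2, 171.2]
orientation: [-0.006, 0.76, -0.65, 0.001]
ft_force: [0.4, 0.2, 0.2]
grip_width: 21.8
```

```bash
cat >> h.py <<'E'
def tub(x,y):
    a=np.radians(8); return np.array([634.,-298])+[x*np.cos(a)-y*np.sin(a),x*np.sin(a)+y*np.cos(a)]
E
python3 - <<'E'
from h import *
plan([(*tub(-20,27),165,-82),(*tub(-20,27),57,-82)])
E
```

```text
at [417.2 342.2 171.2] yaw -81.0 F [0.4 0.2 0.2] grip 21.8 t 19.7
  [159.7,-23.7,1.6,0,0,0.0043]  rows>=3.9  -> [466. 188. 170.] -81
  [159.6,-24.3,1.6,0,0,0.0043]  rows>=3.9  -> [514.  34. 168.] -82
  [159.5,-25.0,1.6,0,0,0.0043]  rows>=3.9  -> [ 562. -120.  167.] -82
  [159.4,-25.7,1.6,0,0,0.0043]  rows>=3.9  -> [ 610. -274.  165.] -82
  [0.0,0.0,108.0,0,0,-0.0000]  rows>=2.6  -> [ 610. -274.   57.] -82
```

Call:
send_rows(targets=[[160, -24, 0, 0, 0, 0], [160, -24, 0, 0, 0, 0], [160, -24, 0, 0, 0, 0], [160, -24, 0, 0, 0, 0]])

```text
time_s: 20.02
position: [462.8, 182.2, 164.3]
orientation: [0.001, 0.76, -0.65, -0.0]
ft_force: [0.4, -0.5, -0.4]
grip_width: 21.9
```

Call:
send_rows(targets=[[160, -24, 0, 0, 0, 0], [160, -24, 0, 0, 0, 0], [160, -24, 0, 0, 0, 0], [160, -24, 0, 0, 0, 0]])

```text
time_s: 20.35
position: [511.4, 27.7, 164.3]
orientation: [0.001, 0.76, -0.65, -0.0]
ft_force: [0.6, 0.9, 0.2]
grip_width: 21.8
```

Call:
send_rows(targets=[[159.5, -25, 0, 0, 0, 0.01], [159.5, -25, 0, 0, 0, 0.01], [159.5, -25, 0, 0, 0, 0.01], [159.5, -25, 0, 0, 0, 0.01]])

```text
time_s: 20.68
position: [560.9, -126.1, 164.0]
orientation: [0.001, 0.756, -0.654, -0.001]
ft_force: [1.3, -0.1, -0.8]
grip_width: 22.1
```

Call:
send_rows(targets=[[159.5, -26, 0, 0, 0, 0.01], [159.5, -26, 0, 0, 0, 0.01], [159.5, -26, 0, 0, 0, 0.01], [159.5, -26, 0, 0, 0, 0.01], [159.5, -26, 0, 0, 0, 0.01]])

```text
time_s: 21.1
position: [608.7, -288.4, 162.8]
orientation: [0.004, 0.75, -0.662, 0.002]
ft_force: [-1.3, -1.9, 0.1]
grip_width: 21.7
```

Call:
send_rows(targets=[[0, 0, 0, 0, 0, 0], [0, 0, 0, 0, 0, 0], [0, 0, 0, 0, 0, 0], [0, 0, 0, 0, 0, 0], [0, 0, 0, 0, 0, 0]])

```text
time_s: 21.52
position: [610.6, -275.0, 165.3]
orientation: [-0.0, 0.755, -0.656, -0.0]
ft_force: [-0.3, 0.2, 0.4]
grip_width: 22.1
```

Run:
```python
from h import *
plan([(*tub(-20,27),57,-82)])
```

```text
at [ 610.6 -275.   165.3] yaw -82.0 F [-0.3  0.2  0.4] grip 22.1 t 21.5
  [-0.9,0.0,108.3,0,0,-0.0003]  rows>=2.6  -> [ 610. -274.   57.] -82
```

Call:
send_rows(targets=[[0, 0, 108, 0, 0, 0], [0, 0, 108, 0, 0, 0], [0, 0, 108, 0, 0, 0], [0, 0, 108, 0, 0, 0], [0, 0, 108, 0, 0, 0]])

```text
time_s: 21.93
position: [609.9, -275.8, 56.4]
orientation: [0.0, 0.754, -0.657, -0.001]
ft_force: [1.2, -0.4, 1.0]
grip_width: 21.8
```

Call:
send_rows(targets=[[0, 0, 0, 0, 0, 0], [0, 0, 0, 0, 0, 0], [0, 0, 0, 0, 0, 0], [0, 0, 0, 0, 0, 0]], hand=46)

```text
time_s: 22.27
position: [611.6, -277.2, 59.3]
orientation: [-0.001, 0.754, -0.657, 0.002]
ft_force: [-0.0, -0.1, -0.0]
grip_width: 41.2
```

Call:
send_rows(targets=[[0, 0, -110, 0, 0, 0], [0, 0, -110, 0, 0, 0], [0, 0, -110, 0, 0, 0], [0, 0, -110, 0, 0, 0], [0, 0, -110, 0, 0, 0]])

```text
time_s: 22.68
position: [611.9, -277.3, 170.5]
orientation: [-0.001, 0.754, -0.657, 0.003]
ft_force: [-1.6, -0.4, -0.1]
grip_width: 42.6
```

Run:
```python
from h import *
p,d=look('top');hv(p)
plan([(*stem((510.7,349.4),44.5),160,-45.5)])
```

```text
dark [156.3 219. ] 230 [510.5 349.6] alt [509.9 349. ] ang 44.8 L 67.7
at [ 610.4 -276.9  168.2] yaw -82.2 F [-0.5 -0.3  0.3] grip 42.7 t 22.7
  [-155.5,7.4,2.0,0,0,-0.1600]  rows>=3.7  -> [ 582. -124.  166.] -73
  [-154.7,-17.5,2.0,0,0,-0.1600]  rows>=3.7  -> [553.  29. 164.] -64
  [-149.9,-41.9,2.0,0,0,-0.1600]  rows>=3.7  -> [525. 182. 162.] -55
  [-141.3,-65.3,2.0,0,0,-0.1600]  rows>=3.7  -> [496. 335. 160.] -46
```

Call:
send_rows(targets=[[-155.5, 7.4, 0, 0, 0, -0.16], [-155.5, 7.4, 0, 0, 0, -0.16], [-155.5, 7.4, 0, 0, 0, -0.16], [-155.5, 7.4, 0, 0, 0, -0.16]])

```text
time_s: 23.07
position: [579.8, -119.1, 165.5]
orientation: [-0.0, 0.805, -0.593, -0.003]
ft_force: [1.2, 1.0, 0.3]
grip_width: 42.6
```

Call:
send_rows(targets=[[-154.7, -17.5, 0, 0, 0, -0.16], [-154.7, -17.5, 0, 0, 0, -0.16], [-154.7, -17.5, 0, 0, 0, -0.16], [-154.7, -17.5, 0, 0, 0, -0.16]])

```text
time_s: 23.4
position: [550.9, 33.6, 165.8]
orientation: [0.0, 0.85, -0.527, -0.002]
ft_force: [0.4, 0.9, -0.2]
grip_width: 43.0
```

Call:
send_rows(targets=[[-150, -42, 20, 0, 0, -0.16], [-150, -42, 20, 0, 0, -0.16], [-150, -42, 20, 0, 0, -0.16], [-150, -42, 20, 0, 0, -0.16]])

```text
time_s: 23.73
position: [522.2, 185.9, 145.4]
orientation: [0.001, 0.889, -0.458, -0.002]
ft_force: [-0.9, 0.3, 0.7]
grip_width: 42.9
```

Call:
send_rows(targets=[[-141.3, -65.3, 45, 0, 0, -0.16], [-141.3, -65.3, 45, 0, 0, -0.16], [-141.3, -65.3, 45, 0, 0, -0.16], [-141.3, -65.3, 45, 0, 0, -0.16], [-141.3, -65.3, 45, 0, 0, -0.16]])

```text
time_s: 24.15
position: [489.5, 345.0, 98.9]
orientation: [-0.001, 0.925, -0.38, -0.005]
ft_force: [-1.3, 0.8, 0.5]
grip_width: 42.7
```

Call:
send_rows(targets=[[0, 0, 0, 0, 0, 0], [0, 0, 0, 0, 0, 0], [0, 0, 0, 0, 0, 0], [0, 0, 0, 0, 0, 0], [0, 0, 0, 0, 0, 0]])

```text
time_s: 24.57
position: [497.4, 333.7, 102.4]
orientation: [0.0, 0.922, -0.388, 0.0]
ft_force: [0.1, 0.6, 0.5]
grip_width: 43.2
```

Run:
```python
from h import *
plan([(*stem((510.6,349.5),44.6),15.5,-45.5)])
```

```text
at [497.4 333.7 102.4] yaw -45.7 F [0.1 0.6 0.5] grip 43.2 t 24.6
  [-1.9,-0.5,86.9,0,0,-0.0027]  rows>=2.1  -> [496. 335.  16.] -46
```

Call:
send_rows(targets=[[-1.9, -0.5, 40, 0, 0, 0], [-1.9, -0.5, 75, 0, 0, 0], [-1.9, -0.5, 87, 0, 0, 0], [-1.9, -0.5, 87, 0, 0, 0], [-1.9, -0.5, 87, 0, 0, 0]])

```text
time_s: 24.98
position: [495.9, 336.7, 15.5]
orientation: [0.0, 0.922, -0.387, 0.0]
ft_force: [0.8, -0.3, 0.1]
grip_width: 42.9
```

Call:
send_rows(targets=[[0, 0, 0, 0, 0, 0], [0, 0, 0, 0, 0, 0], [0, 0, 0, 0, 0, 0], [0, 0, 0, 0, 0, 0], [0, 0, 0, 0, 0, 0]], hand=10)

```text
time_s: 25.4
position: [495.8, 337.3, 15.7]
orientation: [-0.0, 0.922, -0.387, 0.0]
ft_force: [0.7, -0.4, 3.1]
grip_width: 22.5
```

Call:
send_rows(targets=[[0, 0, -150, 0, 0, 0], [0, 0, -150, 0, 0, 0], [0, 0, -150, 0, 0, 0], [0, 0, -150, 0, 0, 0], [0, 0, -150, 0, 0, 0]])

```text
time_s: 25.82
position: [498.4, 340.1, 172.0]
orientation: [-0.006, 0.922, -0.387, 0.003]
ft_force: [0.1, 0.5, -0.9]
grip_width: 22.3
```

Run:
```python
from h import *
plan([(*tub(-20,-27),165,-82)])
```

```text
at [498.4 340.1 172. ] yaw -45.5 F [ 0.1  0.5 -0.9] grip 22.3 t 25.8
  [140.0,95.7,1.7,0,0,0.1593]  rows>=4.1  -> [528. 173. 170.] -55
  [153.4,72.3,1.7,0,0,0.1593]  rows>=4.1  -> [558.   6. 168.] -64
  [162.9,47.0,1.7,0,0,0.1593]  rows>=4.1  -> [ 588. -161.  167.] -73
  [168.3,20.6,1.7,0,0,0.1593]  rows>=4.1  -> [ 618. -328.  165.] -82
```

Call:
send_rows(targets=[[140, 95.7, 0, 0, 0, 0.159], [140, 95.7, 0, 0, 0, 0.159], [140, 95.7, 0, 0, 0, 0.159], [140, 95.7, 0, 0, 0, 0.159], [140, 95.7, 0, 0, 0, 0.159]])

```text
time_s: 26.23
position: [526.9, 157.8, 163.7]
orientation: [0.005, 0.885, -0.465, 0.001]
ft_force: [-0.2, -0.6, -0.2]
grip_width: 22.1
```

Call:
send_rows(targets=[[153.4, 72.3, 0, 0, 0, 0.159], [153.4, 72.3, 0, 0, 0, 0.159], [153.4, 72.3, 0, 0, 0, 0.159], [153.4, 72.3, 0, 0, 0, 0.159], [153.4, 72.3, 0, 0, 0, 0.159]])

```text
time_s: 26.65
position: [555.6, -8.9, 163.8]
orientation: [0.004, 0.845, -0.534, 0.002]
ft_force: [0.5, -2.3, -2.0]
grip_width: 21.8
```

Call:
send_rows(targets=[[163, 47, 0, 0, 0, 0.159], [163, 47, 0, 0, 0, 0.159], [163, 47, 0, 0, 0, 0.159], [163, 47, 0, 0, 0, 0.159], [163, 47, 0, 0, 0, 0.159]])

```text
time_s: 27.07
position: [584.2, -175.9, 163.7]
orientation: [0.004, 0.8, -0.599, 0.002]
ft_force: [-0.3, -1.3, -1.3]
grip_width: 22.1
```

Call:
send_rows(targets=[[168, 20.6, 0, 0, 0, 0.159], [168, 20.6, 0, 0, 0, 0.159], [168, 20.6, 0, 0, 0, 0.159], [168, 20.6, 0, 0, 0, 0.159], [168, 20.6, 0, 0, 0, 0.159]])

```text
time_s: 27.48
position: [612.3, -341.9, 163.0]
orientation: [0.004, 0.751, -0.66, 0.002]
ft_force: [-2.1, -1.8, -0.1]
grip_width: 22.1
```

Call:
send_rows(targets=[[0, 0, 0, 0, 0, 0], [0, 0, 0, 0, 0, 0], [0, 0, 0, 0, 0, 0], [0, 0, 0, 0, 0, 0], [0, 0, 0, 0, 0, 0]])

```text
time_s: 27.9
position: [615.8, -327.9, 165.4]
orientation: [-0.0, 0.756, -0.655, -0.0]
ft_force: [-0.3, 0.2, -0.6]
grip_width: 22.2
```

Run:
```python
from h import *
plan([(*tub(-20,-27),57,-82)])
```

```text
at [ 615.8 -327.9  165.4] yaw -81.8 F [-0.3  0.2 -0.6] grip 22.2 t 27.9
  [-0.1,-2.2,108.4,0,0,0.0041]  rows>=2.6  -> [ 618. -328.   57.] -82
```

Next I release, lift, move back from the dryer, and look at the bed, the tub and the cover.

Call:
send_rows(targets=[[0, -2, 108, 0, 0, 0], [0, -2, 108, 0, 0, 0], [0, -2, 108, 0, 0, 0], [0, -2, 108, 0, 0, 0], [0, -2, 108, 0, 0, 0]])

```text
time_s: 28.32
position: [616.8, -328.7, 56.3]
orientation: [0.0, 0.755, -0.655, -0.001]
ft_force: [0.2, -1.0, 0.5]
grip_width: 22.1
```

Call:
send_rows(targets=[[0, 0, 0, 0, 0, 0], [0, 0, 0, 0, 0, 0], [0, 0, 0, 0, 0, 0], [0, 0, 0, 0, 0, 0]], hand=46)

```text
time_s: 28.65
position: [618.4, -330.4, 59.4]
orientation: [-0.001, 0.755, -0.656, 0.002]
ft_force: [0.0, 0.9, 0.0]
grip_width: 41.2
```

Call:
send_rows(targets=[[0, 0, -110, 0, 0, 0], [0, 0, -110, 0, 0, 0], [0, 0, -110, 0, 0, 0], [0, 0, -110, 0, 0, 0], [0, 0, -110, 0, 0, 0]])

```text
time_s: 29.07
position: [618.7, -330.6, 170.7]
orientation: [-0.001, 0.755, -0.656, 0.003]
ft_force: [0.1, 0.8, -0.1]
grip_width: 42.7
```

Call:
send_rows(targets=[[150, 60, -20, 0, 0, 0], [150, 60, -20, 0, 0, 0], [150, 60, -20, 0, 0, 0], [150, 60, -20, 0, 0, 0], [150, 60, -20, 0, 0, 0]])

```text
time_s: 29.48
position: [571.2, -498.8, 185.5]
orientation: [0.005, 0.751, -0.661, 0.0]
ft_force: [-1.2, -1.2, 0.0]
grip_width: 42.6
```

Run:
```python
from h import *
plan([])
p,d=look('top')
for m in blobs(seg(p,'blue'),300): print('blue',rect(m,8),m.sum())
a=cv2.resize(p[130:300,235:445],None,fx=3.5,fy=3.5,interpolation=cv2.INTER_CUBIC)
cv2.imwrite('pics/c3.png',a[:,:,::-1])
```

```text
at [ 571.2 -498.8  185.5] yaw -82.7 F [-1.2 -1.2  0. ] grip 42.6 t 29.5
blue [array([ 429.4, -317.6]), array([182.8, 223.1]), np.float64(1.7)] 4716
```

View pics/c3.png

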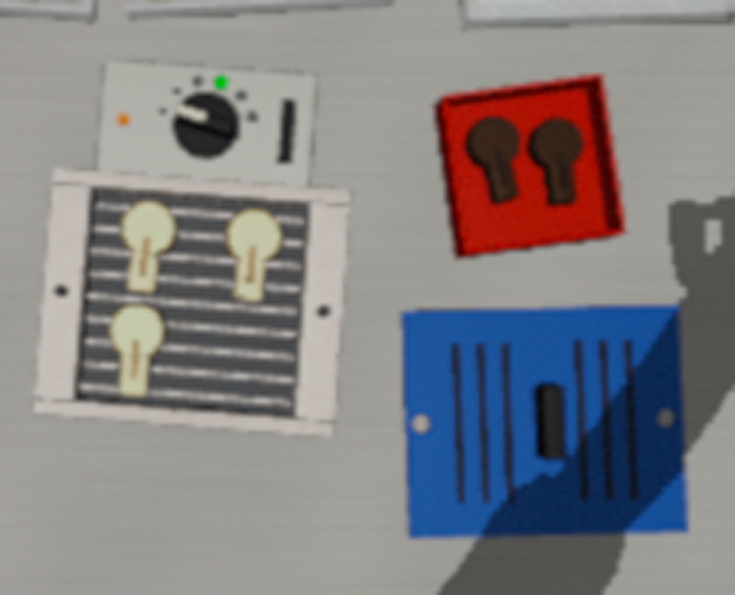

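Picture: three cream halves lie flat in the bed and both spoilt halves are in the tub. The cover is undisturbed, with holes at crop (421,424) and (665,418).

```bash
cat >> h.py <<'E'
def holes(p,z,c):
    "cover hole centres: non-blue spots inside cover near expected pixels"
    out=[]
    for X in c:
        u,v=np.round(pix('top',[[*X,z]])[0]).astype(int); r=5
        w=p[v-r:v+r+1,u-r:u+r+1].astype(float); s=w[...,2]-w[...,0]   # blueness
        wt=np.clip(np.percentile(s,85)*.8-s,0,None); yy,xx=np.mgrid[-r:r+1,-r:r+1]; wt=wt*((xx**2+yy**2)<=r*r)
        out.append(world('top',[[u+(wt*xx).sum()/wt.sum(),v+(wt*yy).sum()/wt.sum()]],z=z)[0,:2])
    w=np.array(out); d=w[0]-w[1]
    return w,w.mean(0),np.linalg.norm(d),np.degrees(np.arctan2(d[1],d[0]))-90
E
python3 - <<'E'
from h import *
p,d=look('top')
h=world('top',np.array([[421,424],[665,418]])/3.5+[234.5,129.5],z=6)[:,:2]
print(h,h.mean(0))
print(holes(p,6,h))
hd=cv2.cvtColor(p,cv2.COLOR_RGB2GRAY)
u,v=np.round(pix('top',[[*h.mean(0),46]])[0]).astype(int);m=np.zeros_like(hd,bool);m[v-14:v+15,u-7:u+8]=hd[v-14:v+15,u-7:u+8]<32
print('handle',rect(m,46),m.sum())
plan([(*h.mean(0),100,-88.2)])
E
```

```text
[[ 426.5261142  -217.6168004 ]
 [ 433.06950367 -416.2736358 ]] [ 429.79780893 -316.9452181 ]
(array([[ 426.34449801, -216.70922579],
       [ 433.03579239, -418.28856633]]), array([ 429.6901452 , -317.49889606]), np.float64(201.69036653722108), np.float64(1.9011978459316339))
handle [array([ 424.8, -319.2]), array([69.5, 30.8]), np.float64(7.8)] 65
at [ 576.3 -489.   185. ] yaw -82.2 F [ 0.   0.1 -0.4] grip 42.6 t 29.6
  [-95.2,60.9,42.5,0,0,0.0524]  rows>=2.9  -> [ 503. -403.  142.] -85
  [-91.9,65.8,42.5,0,0,0.0524]  rows>=2.9  -> [ 430. -317.  100.] -88
```

Call:
send_rows(targets=[[-95.2, 60.9, 0, 0, 0, 0.052], [-95.2, 60.9, 0, 0, 0, 0.052], [-95.2, 60.9, 0, 0, 0, 0.052], [-95.2, 60.9, 0, 0, 0, 0.052]])

```text
time_s: 29.92
position: [501.1, -391.5, 185.3]
orientation: [-0.001, 0.74, -0.672, -0.007]
ft_force: [-0.1, -0.0, -0.6]
grip_width: 42.7
```

Call:
send_rows(targets=[[-92, 66, 85, 0, 0, 0.052], [-92, 66, 85, 0, 0, 0.052], [-92, 66, 85, 0, 0, 0.052], [-92, 66, 85, 0, 0, 0.052], [-92, 66, 85, 0, 0, 0.052]])

```text
time_s: 30.33
position: [427.6, -308.9, 99.4]
orientation: [0.0, 0.722, -0.692, -0.006]
ft_force: [0.5, 0.1, -0.1]
grip_width: 43.1
```

Call:
send_rows(targets=[[0, 0, 0, 0, 0, 0], [0, 0, 0, 0, 0, 0], [0, 0, 0, 0, 0, 0], [0, 0, 0, 0, 0, 0], [0, 0, 0, 0, 0, 0]])

```text
time_s: 30.75
position: [432.3, -316.2, 102.7]
orientation: [-0.0, 0.72, -0.694, 0.001]
ft_force: [0.9, 0.7, -0.4]
grip_width: 42.7
```

Run:
```python
from h import *
plan([(429.6,-317.3,15.5,-88.2)])
p,d=look('top'); g=255-p.min(2).astype(float)
out=[]
for X in ([529.1,69.6],[515.2,-129.2]):
    for z in (113,):
        u,v=np.round(pix('top',[[*X,z]])[0]).astype(int);r=4
        w=g[v-r:v+r+1,u-r:u+r+1]; wt=np.clip(w-np.median(w)-25,0,None); yy,xx=np.mgrid[-r:r+1,-r:r+1]
        print(p[v-r:v+r+1,u-r:u+r+1].min(2))
        out.append(world('top',[[u+(wt*xx).sum()/wt.sum(),v+(wt*yy).sum()/wt.sum()]],z=z)[0,:2])
w=np.array(out);e=w[0]-w[1];print(w,w.mean(0),np.linalg.norm(e),np.degrees(np.arctan2(e[1],e[0]))-90)
for m in blobs(seg(p,'blue'),300): print('blue',rect(m,8),m.sum())
```

```text
at [ 432.3 -316.2  102.7] yaw -87.9 F [ 0.9  0.7 -0.4] grip 42.7 t 30.8
  [1.0,2.7,87.2,0,0,0.0049]  rows>=2.1  -> [ 430. -317.   16.] -88
[[182 188 188 187 187 186 186 186 187]
 [184 189 189 189 188 187 187 188 188]
 [185 189 188 183 181 183 188 188 187]
 [186 189 175 145 133 153 178 187 187]
 [186 182 152  99  71  96 146 182 188]
 [184 179 143  87  54  75 138 182 190]
 [184 185 169 137 114 128 163 185 189]
 [185 187 185 180 177 179 185 188 187]
 [185 188 188 187 188 188 187 187 186]]
[[188 188 187 187 186 186 186 186 186]
 [189 190 190 188 188 187 187 187 186]
 [191 190 188 182 179 180 184 186 185]
 [189 188 175 143 121 134 165 183 185]
 [189 181 151  94  67  96 148 180 187]
 [188 178 142  88  69 101 149 181 186]
 [190 184 169 139 128 149 175 185 181]
 [190 188 185 180 178 181 186 186 178]
 [190 188 187 187 187 186 186 185 177]]
[[ 528.54008446   69.42472848]
 [ 514.35286098 -129.1236402 ]] [521.44647272 -29.84945586] 199.05459556499952 -4.087108923108289
blue [array([ 429. , -317.6]), array([183.7, 222.8]), np.float64(1.8)] 2826
```

Call:
send_rows(targets=[[1, 2.7, 40, 0, 0, 0.005], [1, 2.7, 75, 0, 0, 0.005], [1, 2.7, 87, 0, 0, 0.005], [1, 2.7, 87, 0, 0, 0.005], [1, 2.7, 87, 0, 0, 0.005]])

```text
time_s: 31.22
position: [428.8, -316.6, 14.9]
orientation: [0.0, 0.718, -0.696, -0.0]
ft_force: [-0.1, -0.3, 0.2]
grip_width: 43.0
```

Call:
send_rows(targets=[[0, 0, 0, 0, 0, 0], [0, 0, 0, 0, 0, 0], [0, 0, 0, 0, 0, 0], [0, 0, 0, 0, 0, 0], [0, 0, 0, 0, 0, 0]], hand=5, squeeze=45)

```text
time_s: 31.63
position: [429.3, -317.1, 16.2]
orientation: [-0.0, 0.718, -0.696, 0.001]
ft_force: [0.1, -0.7, 3.7]
grip_width: 17.6
```

Call:
send_rows(targets=[[0, 0, -10, 0, 0, 0], [0, 0, -40, 0, 0, 0], [0, 0, -80, 0, 0, 0], [0, 0, -115, 0, 0, 0], [0, 0, -150, 0, 0, 0]])

```text
time_s: 32.05
position: [428.1, -315.9, 167.2]
orientation: [-0.0, 0.718, -0.696, -0.0]
ft_force: [0.8, -0.2, -1.5]
grip_width: 17.9
```

Call:
send_rows(targets=[[0, 0, -20, 0, 0, 0], [0, 0, -20, 0, 0, 0], [0, 0, -20, 0, 0, 0], [0, 0, -20, 0, 0, 0], [0, 0, -20, 0, 0, 0]])

```text
time_s: 32.47
position: [427.3, -315.5, 183.3]
orientation: [0.0, 0.718, -0.696, -0.002]
ft_force: [-0.3, 0.8, -2.0]
grip_width: 17.9
```

Run:
```python
from h import *
plan([(521.5,-29.9,190,-94.1)])
```

```text
at [ 427.3 -315.5  183.3] yaw -88.2 F [-0.3  0.8 -2. ] grip 17.9 t 32.5
  [-141.2,-51.6,-3.4,0,0,0.0518]  rows>=3.6  -> [ 474. -173.  187.] -91
  [-143.7,-44.3,-3.4,0,0,0.0518]  rows>=3.6  -> [522. -30. 190.] -94
```

Call:
send_rows(targets=[[-28, -10, 0, 0, 0, 0.01], [-56, -21, 0, 0, 0, 0.02], [-85, -31, 0, 0, 0, 0.03], [-113, -41, 0, 0, 0, 0.04], [-141.2, -51.6, 0, 0, 0, 0.052]])

```text
time_s: 32.88
position: [474.8, -172.0, 183.4]
orientation: [-0.001, -0.7, 0.714, 0.002]
ft_force: [1.2, 0.1, -1.6]
grip_width: 17.5
```

Call:
send_rows(targets=[[-35, -11, 0, 0, 0, 0.013], [-70, -22, 0, 0, 0, 0.026], [-105, -33, 0, 0, 0, 0.039], [-132, -41, 0, 0, 0, 0.052], [-143.7, -44.3, 0, 0, 0, 0.052]])

```text
time_s: 33.3
position: [523.1, -24.8, 183.6]
orientation: [0.0, -0.684, 0.73, 0.002]
ft_force: [-0.5, -0.3, -1.4]
grip_width: 18.0
```

Call:
send_rows(targets=[[0, 0, 0, 0, 0, 0], [0, 0, 0, 0, 0, 0], [0, 0, 0, 0, 0, 0], [0, 0, 0, 0, 0, 0], [0, 0, 0, 0, 0, 0]])

```text
time_s: 33.72
position: [522.4, -33.3, 185.0]
orientation: [-0.001, -0.68, 0.733, -0.0]
ft_force: [0.6, 0.6, -1.3]
grip_width: 17.6
```

Run:
```python
from h import *
plan([(521.5,-29.9,145,-94.1)])
p,d=look('top'); P=cloud('top',d)
for m in blobs(seg(p,'blue'),300): print('blue',m.sum(),'z',np.median(P[m][:,2]),rect(m,175))
a=cv2.resize(p[140:290,220:370],None,fx=4,fy=4,interpolation=cv2.INTER_CUBIC);cv2.imwrite('pics/c4.png',a[:,:,::-1])
```

```text
at [522.4 -33.3 185. ] yaw -94.4 F [ 0.6  0.6 -1.3] grip 17.6 t 33.7
  [-3.3,1.2,40.0,0,0,-0.0044]  rows>=1.0  -> [522. -30. 145.] -94
blue 2019 z 177.65784141199657 [array([522.7, -33.6]), array([222.7, 183.2]), np.float64(85.7)]
```

View pics/c4.png

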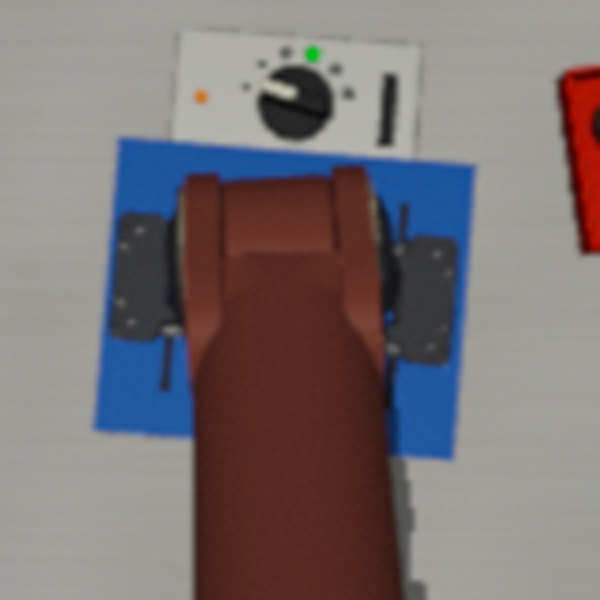

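The cover is held level over the dryer, with its centre about 4 mm off in y. The gripper hides the holes. I'll correct this, lower it to just above the pins, and re-measure.

Call:
send_rows(targets=[[-1.5, 0.6, 10, 0, 0, -0.004], [-3.5, 1.2, 20, 0, 0, -0.004], [-3.5, 1.2, 30, 0, 0, -0.004], [-3.5, 1.2, 38, 0, 0, -0.004], [-3.5, 1.2, 38, 0, 0, -0.004]])

```text
time_s: 34.18
position: [520.6, -27.9, 145.5]
orientation: [-0.001, -0.682, 0.731, 0.001]
ft_force: [-0.8, -0.8, -2.1]
grip_width: 17.6
```

Call:
send_rows(targets=[[0, 0, 0, 0, 0, 0], [0, 0, 0, 0, 0, 0], [0, 0, 0, 0, 0, 0], [0, 0, 0, 0, 0, 0], [0, 0, 0, 0, 0, 0]])

```text
time_s: 34.6
position: [522.3, -27.3, 147.6]
orientation: [0.0, -0.683, 0.731, -0.0]
ft_force: [-0.4, 0.2, -1.8]
grip_width: 17.9
```

```bash
cat >> h.py <<'E'
def cov(p,d):
    P=cloud('top',d); m=max(blobs(seg(p,'blue'),300),key=np.sum); z=np.median(P[m][:,2]); m=np.zeros((420,560),bool)
    for b in blobs(seg(p,'blue'),60): m|=b
    print('cover top z',round(float(z),1),rect(m,z))
E
python3 - <<'E'
from h import *
plan([(521.3,-29.7,116,-94.1)])
p,d=look('top'); cov(p,d)
for X in (([528.5,69.4,122]),([514.4,-129.1,122])): print(pix('side',[X]))
look('side','s5.png')
E
```

```text
at [522.3 -27.3 147.6] yaw -93.9 F [-0.4  0.2 -1.8] grip 17.9 t 34.6
  [2.5,0.8,31.6,0,0,0.0034]  rows>=0.8  -> [521. -30. 116.] -94
cover top z 140.2 [array([ 527.9, -280.5]), array([200. , 738.3]), np.float64(1.2)]
[[278.3124978  223.28493197]]
[[287.87082925 189.91596259]]
```

Call:
send_rows(targets=[[2, 0.8, 0, 0, 0, 0.003], [2, 0.8, 0, 0, 0, 0.003], [2, 0.8, 0, 0, 0, 0.003], [2, 0.8, 0, 0, 0, 0.003], [2, 0.8, 0, 0, 0, 0.003]])

```text
time_s: 35.12
position: [521.1, -29.2, 147.2]
orientation: [0.0, -0.682, 0.732, 0.0]
ft_force: [-0.1, 0.2, -2.7]
grip_width: 17.8
```

Call:
send_rows(targets=[[0, 0, 0, 0, 0, 0], [0, 0, 0, 0, 0, 0], [0, 0, 0, 0, 0, 0], [0, 0, 0, 0, 0, 0], [0, 0, 0, 0, 0, 0]])

```text
time_s: 35.53
position: [521.1, -29.2, 147.2]
orientation: [0.0, -0.682, 0.732, 0.0]
ft_force: [0.1, -0.6, -1.2]
grip_width: 17.6
```

Call:
send_rows(targets=[[0, 0, 0, 0, 0, 0], [0, 0, 0, 0, 0, 0], [0, 0, 0, 0, 0, 0], [0, 0, 0, 0, 0, 0], [0, 0, 0, 0, 0, 0]])

```text
time_s: 35.95
position: [521.1, -29.3, 147.2]
orientation: [0.0, -0.682, 0.732, -0.0]
ft_force: [-1.1, 0.2, -0.9]
grip_width: 17.8
```

```bash
sed -i "s/    for b in blobs(seg(p,'blue'),60): m|=b/    k=np.zeros_like(m);k[150:275,235:345]=1; m=seg(p,'blue')\&k; m=cv2.morphologyEx(m.astype(np.uint8),cv2.MORPH_OPEN,np.ones((3,3),np.uint8))>0/" h.py
python3 - <<'E'
from h import *
plan([])
for i in range(3):
    p,d=look('top'); cov(p,d); print(np.round(state()[0],1))
E
```

```text
at [521.1 -29.3 147.2] yaw -94.1 F [-1.1  0.2 -0.9] grip 17.8 t 36.0
cover top z 139.7 [array([520.9, -29.6]), array([222.2, 182.8]), np.float64(85.9)]
[521.1 -29.2 147.2]
cover top z 139.7 [array([521.1, -29.7]), array([222.2, 182.4]), np.float64(85.9)]
[521.1 -29.2 147.2]
cover top z 139.7 [array([521. , -29.6]), array([222.2, 182.6]), np.float64(85.9)]
[521.1 -29.3 147.2]
```

View pics/s5.png

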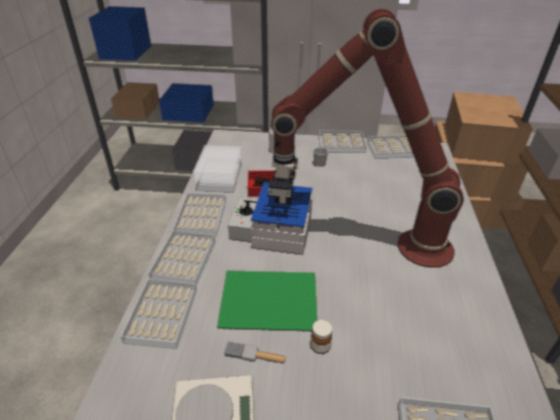

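The cover sits level over the dryer; the side view shows it at (283,205). Its vision centre agrees with the pins within 0.5 mm, so I lower it slowly.

Call:
send_rows(targets=[[0, 0, 4, 0, 0, 0], [0, 0, 8, 0, 0, 0], [0, 0, 12, 0, 0, 0], [0, 0, 14, 0, 0, 0], [0, 0, 16, 0, 0, 0]])

```text
time_s: 36.52
position: [520.8, -29.2, 130.6]
orientation: [-0.0, -0.682, 0.732, 0.0]
ft_force: [0.6, 0.4, -1.7]
grip_width: 18.0
```

Call:
send_rows(targets=[[0, 0, 1, 0, 0, 0], [0, 0, 2, 0, 0, 0], [0, 0, 3, 0, 0, 0], [0, 0, 4, 0, 0, 0], [0, 0, 4, 0, 0, 0]])

```text
time_s: 36.93
position: [521.0, -29.3, 127.1]
orientation: [-0.0, -0.681, 0.732, 0.0]
ft_force: [-0.7, 0.2, -1.5]
grip_width: 17.9
```

Call:
send_rows(targets=[[0, 0, 0, 0, 0, 0], [0, 0, 0, 0, 0, 0], [0, 0, 0, 0, 0, 0]])

```text
time_s: 37.18
position: [521.1, -29.2, 127.3]
orientation: [0.0, -0.681, 0.732, -0.0]
ft_force: [0.3, 0.2, -1.8]
grip_width: 17.4
```

Run:
```python
from h import *
plan([]); print(state()[2]['wrist_torque'])
p,d=look('top'); cov(p,d)
```

```text
at [521.1 -29.2 127.3] yaw -94.1 F [ 0.3  0.2 -1.8] grip 17.4 t 37.2
[ 0.03196835 -0.01122889  0.04568997]
cover top z 119.8 [array([520.8, -29.6]), array([222. , 182.9]), np.float64(85.9)]
```

The underside is at about 112, below the pin tops, and there is no contact force, so the pins are in the holes. I continue down.

Call:
send_rows(targets=[[0, 0, 2, 0, 0, 0], [0, 0, 4, 0, 0, 0], [0, 0, 6, 0, 0, 0], [0, 0, 8, 0, 0, 0], [0, 0, 9, 0, 0, 0]])

```text
time_s: 37.65
position: [520.8, -29.2, 117.7]
orientation: [-0.0, -0.682, 0.732, 0.0]
ft_force: [0.0, -0.2, -2.3]
grip_width: 18.3
```

Call:
send_rows(targets=[[0, 0, 1, 0, 0, 0], [0, 0, 2, 0, 0, 0], [0, 0, 2, 0, 0, 0], [0, 0, 2, 0, 0, 0]])

```text
time_s: 37.98
position: [521.1, -29.2, 116.3]
orientation: [0.0, -0.682, 0.732, -0.0]
ft_force: [0.4, -0.9, -1.1]
grip_width: 17.7
```

Run:
```python
from h import *
plan([]); print(state()[2]['wrist_torque'])
p,d=look('top'); cov(p,d)
```

```text
at [521.1 -29.2 116.3] yaw -94.1 F [ 0.4 -0.9 -1.1] grip 17.7 t 38.0
[ 0.00674721  0.00769202 -0.09941833]
cover top z 108.8 [array([521.4, -29.4]), array([222.5, 183.2]), np.float64(86.0)]
```

Top z is 108.8, about 0.8 mm above flush. I lower a little more until it touches, then release and lift.

Call:
send_rows(targets=[[0, 0, 0.5, 0, 0, 0], [0, 0, 1, 0, 0, 0], [0, 0, 1.5, 0, 0, 0], [0, 0, 1.5, 0, 0, 0]])

```text
time_s: 38.37
position: [521.2, -29.2, 116.2]
orientation: [0.0, -0.681, 0.732, -0.0]
ft_force: [-3.4, 2.0, 8.0]
grip_width: 17.9
```

Call:
send_rows(targets=[[0, 0, 0, 0, 0, 0], [0, 0, 0, 0, 0, 0], [0, 0, 0, 0, 0, 0], [0, 0, 0, 0, 0, 0]], hand=45)

```text
time_s: 38.7
position: [521.2, -29.3, 114.5]
orientation: [0.0, -0.681, 0.732, 0.0]
ft_force: [0.3, 0.5, -0.5]
grip_width: 38.9
```

Call:
send_rows(targets=[[0, 0, -15, 0, 0, 0], [0, 0, -45, 0, 0, 0], [0, 0, -80, 0, 0, 0], [0, 0, -80, 0, 0, 0], [0, 0, -80, 0, 0, 0]])

```text
time_s: 39.12
position: [522.5, -29.3, 196.4]
orientation: [0.002, -0.681, 0.732, -0.002]
ft_force: [-1.3, -0.5, -0.2]
grip_width: 42.1
```

Run:
```python
from h import *
p,d=look('top');cov(p,d)
plan([(661,-39.9,195,-50),(661,-39.9,150,-18)])
```

```text
cover top z 108.8 [array([521.3, -29.4]), array([222.4, 182.8]), np.float64(86.0)]
at [521.1 -29.3 194.8] yaw -94.1 F [-0.6  0.2 -1. ] grip 42.2 t 39.2
  [0.3,-70.2,-0.1,0,0,-0.3847]  rows>=3.1  -> [591. -35. 195.] -72
  [26.6,-64.9,-0.1,0,0,-0.3847]  rows>=3.1  -> [661. -40. 195.] -50
  [0.0,-0.0,45.0,0,0,-0.5585]  rows>=4.5  -> [661. -40. 150.] -18
```

The cover is resting on the rim (8 N contact felt before release). Next is the dial: axis (661,-40), pointer at 71.4°, so the jaws go in at yaw -18.6°.

Call:
send_rows(targets=[[0.3, -70, 0, 0, 0, -0.385], [0.3, -70, 0, 0, 0, -0.385], [0.3, -70, 0, 0, 0, -0.385], [0.3, -70, 0, 0, 0, -0.385], [0.3, -70, 0, 0, 0, -0.385]], hand=31)

```text
time_s: 39.58
position: [589.4, -34.6, 192.6]
orientation: [0.001, 0.808, -0.589, -0.002]
ft_force: [0.3, 0.3, -0.4]
grip_width: 28.6
```

Call:
send_rows(targets=[[26.6, -65, 0, 0, 0, -0.385], [26.6, -65, 0, 0, 0, -0.385], [26.6, -65, 0, 0, 0, -0.385], [26.6, -65, 0, 0, 0, -0.385], [26.6, -65, 0, 0, 0, -0.385]])

```text
time_s: 40.0
position: [659.6, -39.5, 193.8]
orientation: [0.0, 0.906, -0.424, -0.001]
ft_force: [0.0, 0.9, 0.1]
grip_width: 28.8
```

Call:
send_rows(targets=[[0, 0, 45, 0, 0, -0.558], [0, 0, 45, 0, 0, -0.558], [0, 0, 45, 0, 0, -0.558], [0, 0, 45, 0, 0, -0.558], [0, 0, 45, 0, 0, -0.558]])

```text
time_s: 40.42
position: [659.4, -39.6, 149.6]
orientation: [0.0, 0.988, -0.156, -0.001]
ft_force: [-0.1, -0.3, 0.6]
grip_width: 28.8
```

Call:
send_rows(targets=[[0, 0, 0, 0, 0, 0], [0, 0, 0, 0, 0, 0], [0, 0, 0, 0, 0, 0], [0, 0, 0, 0, 0, 0], [0, 0, 0, 0, 0, 0]])

```text
time_s: 40.83
position: [660.8, -39.7, 149.9]
orientation: [0.0, 0.988, -0.157, 0.0]
ft_force: [0.1, 0.0, 0.2]
grip_width: 28.8
```

Run:
```python
from h import *
plan([(661.1,-40,87,-18.6)])
```

```text
at [660.8 -39.7 149.9] yaw -18.0 F [0.1 0.  0.2] grip 28.8 t 40.8
  [0.4,0.2,62.9,0,0,0.0096]  rows>=1.5  -> [661. -40.  87.] -19
```

Call:
send_rows(targets=[[0.4, 0.2, 25, 0, 0, 0.01], [0.4, 0.2, 45, 0, 0, 0.01], [0.4, 0.2, 58, 0, 0, 0.01], [0.4, 0.2, 63, 0, 0, 0.01], [0.4, 0.2, 63, 0, 0, 0.01]])

```text
time_s: 41.25
position: [660.4, -40.1, 85.2]
orientation: [0.0, 0.987, -0.161, -0.001]
ft_force: [-1.0, -0.2, -0.3]
grip_width: 28.8
```

Call:
send_rows(targets=[[0, 0, 0, 0, 0, 0], [0, 0, 0, 0, 0, 0], [0, 0, 0, 0, 0, 0], [0, 0, 0, 0, 0, 0], [0, 0, 0, 0, 0, 0]], hand=3, squeeze=25)

```text
time_s: 41.67
position: [662.7, -40.0, 88.0]
orientation: [-0.0, 0.987, -0.161, 0.002]
ft_force: [1.7, 0.2, 2.0]
grip_width: 11.9
```

Run:
```python
from h import *
plan([])
```

```text
at [662.7 -40.   88. ] yaw -18.6 F [1.7 0.2 2. ] grip 11.9 t 41.7
```

Gripped, width 11.9 mm. I turn one click and check.

Call:
send_rows(targets=[[0, 0, 0, 0, 0, 0.1], [0, 0, 0, 0, 0, 0.21], [0, 0, 0, 0, 0, 0.32], [0, 0, 0, 0, 0, 0.43], [0, 0, 0, 0, 0, 0.524]])

```text
time_s: 42.08
position: [662.4, -39.9, 88.0]
orientation: [-0.001, 0.91, -0.414, 0.001]
ft_force: [1.8, 0.1, 3.0]
grip_width: 11.8
```

Call:
send_rows(targets=[[0, 0, 0, 0, 0, 0], [0, 0, 0, 0, 0, 0], [0, 0, 0, 0, 0, 0], [0, 0, 0, 0, 0, 0]])

```text
time_s: 42.42
position: [662.4, -39.9, 88.0]
orientation: [-0.001, 0.912, -0.411, 0.001]
ft_force: [0.9, 0.6, 4.9]
grip_width: 12.2
```

Run:
```python
from h import *
plan([]);print(state()[2]['wrist_torque'])
```

```text
at [662.4 -39.9  88. ] yaw -48.5 F [0.9 0.6 4.9] grip 12.2 t 42.4
[-0.01515614 -0.15578718 -0.04524962]
```

Call:
send_rows(targets=[[0, 0, 0, 0, 0, 0.1], [0, 0, 0, 0, 0, 0.21], [0, 0, 0, 0, 0, 0.32], [0, 0, 0, 0, 0, 0.43], [0, 0, 0, 0, 0, 0.524]])

```text
time_s: 42.83
position: [662.3, -39.6, 88.0]
orientation: [-0.001, 0.773, -0.635, 0.001]
ft_force: [1.4, 0.9, 6.3]
grip_width: 11.6
```

Call:
send_rows(targets=[[0, 0, 0, 0, 0, 0], [0, 0, 0, 0, 0, 0], [0, 0, 0, 0, 0, 0], [0, 0, 0, 0, 0, 0]])

```text
time_s: 43.17
position: [662.3, -39.6, 88.0]
orientation: [-0.001, 0.774, -0.633, 0.001]
ft_force: [0.9, 1.2, 5.8]
grip_width: 11.9
```

Call:
send_rows(targets=[[0, 0, 0, 0, 0, 0.1], [0, 0, 0, 0, 0, 0.21], [0, 0, 0, 0, 0, 0.32], [0, 0, 0, 0, 0, 0.43], [0, 0, 0, 0, 0, 0.524]])

```text
time_s: 43.58
position: [662.3, -39.4, 88.0]
orientation: [0.002, -0.582, 0.813, -0.0]
ft_force: [1.0, 0.3, 6.4]
grip_width: 11.9
```

Call:
send_rows(targets=[[0, 0, 0, 0, 0, 0], [0, 0, 0, 0, 0, 0], [0, 0, 0, 0, 0, 0], [0, 0, 0, 0, 0, 0]])

```text
time_s: 43.92
position: [662.3, -39.3, 88.0]
orientation: [0.001, -0.584, 0.812, -0.0]
ft_force: [0.6, -0.2, 6.2]
grip_width: 11.7
```

Run:
```python
from h import *
plan([]);print(state()[2]['wrist_torque'])
```

```text
at [662.3 -39.3  88. ] yaw -108.5 F [ 0.6 -0.2  6.2] grip 11.7 t 43.9
[ 0.14146859 -0.12781983 -0.07287972]
```

Release, lift straight up, move back away, and look.

Call:
send_rows(targets=[[0, 0, 0, 0, 0, 0], [0, 0, 0, 0, 0, 0], [0, 0, 0, 0, 0, 0], [0, 0, 0, 0, 0, 0]], hand=31)

```text
time_s: 44.25
position: [660.3, -40.2, 85.8]
orientation: [-0.001, -0.583, 0.812, 0.001]
ft_force: [0.3, -0.7, 0.7]
grip_width: 28.2
```

Call:
send_rows(targets=[[0, 0, -20, 0, 0, 0], [0, 0, -60, 0, 0, 0], [0, 0, -100, 0, 0, 0], [0, 0, -130, 0, 0, 0], [0, 0, -130, 0, 0, 0]])

```text
time_s: 44.67
position: [665.3, -40.4, 224.5]
orientation: [0.006, -0.583, 0.812, -0.004]
ft_force: [0.6, -0.3, 0.6]
grip_width: 29.0
```

Call:
send_rows(targets=[[190, 0, 0, 0, 0, 0], [190, 0, 0, 0, 0, 0], [190, 0, 0, 0, 0, 0], [190, 0, 0, 0, 0, 0], [190, 0, 0, 0, 0, 0]])

```text
time_s: 45.08
position: [597.0, -227.0, 215.8]
orientation: [-0.003, -0.581, 0.814, -0.001]
ft_force: [-0.4, -0.6, 0.4]
grip_width: 28.3
```

Call:
send_rows(targets=[[150, 80, 0, 0, 0, 0], [150, 80, 0, 0, 0, 0], [150, 80, 0, 0, 0, 0], [150, 80, 0, 0, 0, 0], [150, 80, 0, 0, 0, 0]])

```text
time_s: 45.5
position: [467.6, -345.5, 216.0]
orientation: [-0.005, -0.577, 0.817, 0.0]
ft_force: [-0.6, -2.3, 0.1]
grip_width: 28.7
```

Run:
```python
from h import *
plan([])
p,d=look('top');s,ds=look('side')
P=cloud('top',d)
a=cv2.resize(p[130:265,235:370],None,fx=4.4,fy=4.4,interpolation=cv2.INTER_CUBIC)
b=cv2.resize(s[170:260,220:320],None,fx=4.4,fy=4.4,interpolation=cv2.INTER_CUBIC)
b=cv2.copyMakeBorder(b,0,a.shape[0]-b.shape[0],0,0,cv2.BORDER_CONSTANT)[:, :206+0] if 0 else b
cv2.imwrite('pics/c6.png',a[:,:,::-1]);cv2.imwrite('pics/c7.png',b[:,:,::-1])
cov(p,d)
k=np.zeros((420,560),bool);k[150:275,235:345]=1
m=seg(p,'blue')&k&(np.abs(P[...,2]-108)<15); q=P[m]; c,*_=np.linalg.lstsq(np.c_[q[:,:2]-[521.4,-29.8],np.ones(len(q))],q[:,2],rcond=None)
print('plane tilt/height',np.round(c,4))
hd=[[528.5,69.4],[514.4,-129.1]]
e=world('top',np.argwhere((seg(p,'cream')|(p.min(2)>170))[155:175,285:303])[:,::-1]+[285,155],z=111)[:,:2];print(len(e))
```

```text
at [ 467.6 -345.5  216. ] yaw -109.5 F [-0.6 -2.3  0.1] grip 28.7 t 45.5
cover top z 108.7 [array([521.1, -29.3]), array([222.5, 183. ]), np.float64(85.9)]
plane tilt/height [-7.000000e-04  1.000000e-03  1.086491e+02]
23
```

View pics/c6.png

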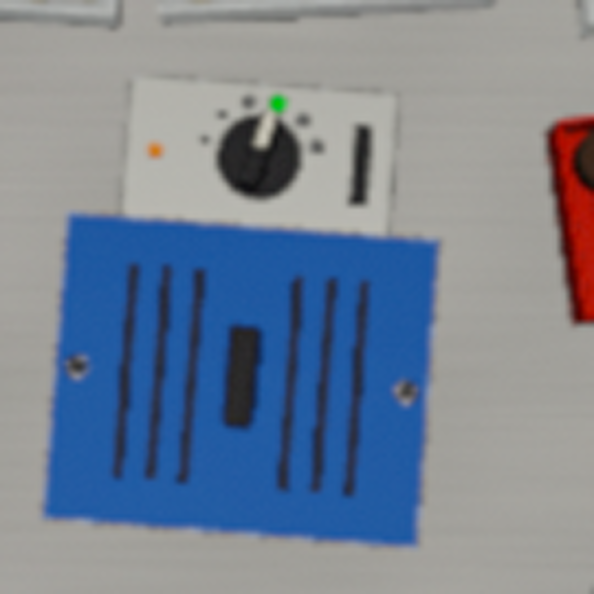

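View pics/c7.png

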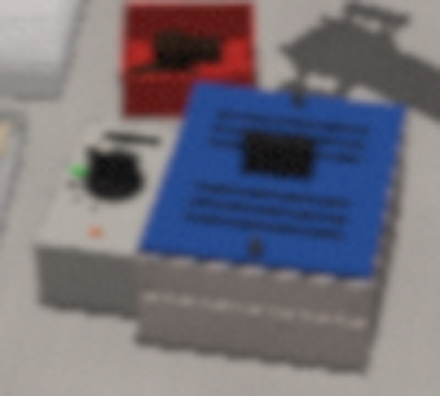

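The pointer is at the green stud, crop (278,104). Both pins show through the cover's holes, and the cover lies level with its top at 108.7. I hand in.

Call:
send_rows(targets=[[0, 0, 0, 0, 0, 0], [0, 0, 0, 0, 0, 0], [0, 0, 0, 0, 0, 0], [0, 0, 0, 0, 0, 0], [0, 0, 0, 0, 0, 0]])

```text
time_s: 46.02
position: [477.7, -335.7, 216.5]
orientation: [0.0, -0.584, 0.812, 0.0]
ft_force: [0.3, 0.7, -0.5]
grip_width: 29.0
```

Run:
```python
from h import *
p,d=look('top');hv(p);print(manip.finish_job())
```

```text
the job is handed in; nothing more can be done
None
```

The job is done and was handed in at about 46 s of the 210 s allowed; no verdict came back.

- **Mushrooms:** three good halves were on the board, and I laid them flat, side by side, in the dryer bed. Both spoilt halves went into the red tub. The picture taken before covering showed all five in place, and the last one showed the board empty.
- **Cover:** it went down over both pins with no contact force until it touched the rim, at about 8 N. The last pictures show both pins through the holes. The plate is level to about 0.1%, with its top at 108.7 mm against 108 mm nominal, which is within camera error.
- **Dial:** I turned it three clicks clockwise, from the first to the fourth. The white pointer stands at the green stud and the gripper is clear of everything.

No check failed and no knock or grip slip showed. One good half had shifted about 2 mm on the board, probably brushed when I lifted its neighbour, and I gripped it at its new position.

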